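# Clip the longest setting rod into the length comparator

### The arm

A 7-joint arm with a two-finger parallel gripper is mounted at the origin on the work surface. World frame = base frame: x ahead of the robot, y to its left, z up, the work surface at z = 0. Lengths are in m, angles in rad, forces in N, time in s.
With the tool pointing down it reaches from about 0.4 to 0.85 m from the base axis. Payload 4.5 kg.
Tool frame: the origin (TCP) lies midway between the tips of the shut fingers; the grasp point (between the pads) lies 19 mm behind it; z points along the fingers, y is the line along which they close (so a half turn about z gives the same grasp; the last joint's range is limited). The gripper opens to 88 mm and grips with 3 to 60 N. Pads are 18 mm wide; open, the fingers measure 123 mm over their backs; the gripper's body (75 mm by 187 mm) begins 45 mm behind the grasp point.
Start: joints at [-1.108, 0.689, -0.195, 1.565, 0.157, 0.902, -0.215], TCP at [0.26, 0.568, 0.215] pointing down, gripper open.
Joint ranges: [-3.01, 3.01], [-0.46, 2.08], [-1.47, 1.51], [0.13, 2.56], [-1, 4.14], [0.04, 2.09], [-2.66, 2.66]. Speed limits (rad/s): [2.57, 2.57, 3.14, 3.14, 3.14, 3.14, 3.14].

### API

Orientations are given as a unit quaternion [x, y, z, w].
In Python, from plant import r gives the robot as it stands.
- The arm moves only by the tool move_arm, never from a script. Its argument "targets" is a list that holds one entry, the list of rows, each a list of 7 numbers: the opening, from 0 (shut) to 1 (fully open), then the shift along the tool's x, y, z in mm, then the turn, a rotation vector about the tool's x, y, z in degrees. In form: [[[claw, dx, dy, dz, ax, ay, az], ...]]. A call has 1 to 10 rows; each row is the pose to reach, as a shift and turn from the pose commanded when the call began, along the tool's axes at that moment; what a row does not reach only later rows make up. A row lasts 1/8 s, in which the tool goes at most 62.5 mm and 10.7 degrees, less where a joint would pass 70% of its speed; a pose out of reach is approached as far as the arm can. A call with a gripper value outside its range is refused whole. The fingers move at their own pace and stop on an object; "newtons" is the grip in N (left out, the last holds). Time passes only in rows, so rows that repeat a pose let the fingers close. It gives the time, the measured TCP pose, the force, the opening and the grip force at its end, in the units of the state.
- r.get_state(): the state, without advancing time (a new reading comes with each control period).
- r.snapshot(name): name is "side" or "top"; returns the picture (480x640x3 uint8, red, green, blue); there is no depth.
- r.camera_info(name): a dict with "fx", "fy", "cx", "cy" (pixels), "R" (3x3) and "t" (3): a world point X has camera coordinates R X + t. Camera axes: x right, y down, z forward; pixel columns grow to the right and rows downward; lengths in m; the calibration is good to about 2 mm. A picture is of the moment at which its call begins. camera_info takes no time and is no camera call.
- r.finish_job(): hands the job in; it is judged then, once.
The state is a dict: "clock": time; "q": joint angles; "qd": joint speeds; "joint_torque": joint torques, N m; "tool_pos": TCP position; "eef_rot": TCP orientation; "contact_force": force on the tool from outside, world axes, zero at the start; "moment": the same for the moment, N m; "opening": opening from 0.0 (shut) to 1.0 (fully open); "finger_force": force on a finger pad.
Only numpy, scipy, OpenCV 4.12 (cv2) and the standard library are available. Lean on these libraries where they do the work, as an engineer would, in place of code of your own. Each camera call takes 0.05 s, during which the arm holds its last target. There are 200 camera calls.

### The job

Set up the length comparator with the longest of the three steel setting rods from the wooden stand: press it level into both forks until it is fully home under the sprung jaw, then slide it gently endways until you feel its end face meet the fixed anvil, and let go with it resting there. Do not drop the rod, and leave the two shorter rods in their bores and everything else on the bench where it is.

Things in the scene. Friction and masses are not known exactly. Their poses are not given: they have to be found in the camera images.
- rod_150: The longest. 150 mm setting rod: plain round steel rod, 12 mm diameter, ends chamfered 1 mm, with a black grip sleeve, flush, on the middle 40 mm, 133 g. Starts upright in one of the stand's three bores. Origin: centre of its lower (foot) end face; z runs along the rod from foot to top. Both ends are alike; either may face the anvil.
- rod_150_mid (a point): Middle of the longest rod, on its axis, 75 mm from each end; axes as rod_150.
- rod_135: 135 mm setting rod: plain round steel rod, 12 mm diameter, ends chamfered 1 mm, with a black grip sleeve, flush, on the middle 40 mm, 120 g. Starts upright in one of the stand's three bores. Origin: centre of its foot; z along the rod.
- rod_120: 120 mm setting rod: plain round steel rod, 12 mm diameter, ends chamfered 1 mm, with a black grip sleeve, flush, on the middle 40 mm, 106 g. Starts upright in one of the stand's three bores. Origin: centre of its foot; z along the rod.
- stand: Fixed wooden gauge stand, foot 85 (x) x 175 (y) x 12 mm, block 75 x 165 mm. Three upright bores of 14.5 mm diameter, 90 mm deep, on its middle line at y = -50, 0 and 50 mm. The rods' feet rest 20 mm above the table, so the 150, 135 and 120 mm rods stick out 60, 45 and 30 mm. Origin: centre of its underside.
- stand_top (a point): Middle of the stand's top face, 110 mm above the table, at the mouth of the middle bore; axes as stand.
- rest: Fixed sloping V-rest, handy for laying a 150 mm rod down to change the grip: a grey bar at 45 degrees on a base 150 (x) x 80 (y) x 12 mm, with two white 90-degree V-notched ribs, 32 mm wide, and a stop plate at the low (+x) end; the upper rib, its highest part, reaches 130 mm above the table. Origin: centre of the base's underside.
- rest_foot (a point): Where the foot centre of a rod lying in the rest comes, on the stop plate (which stands 5 mm above the axis), 55 mm above the table and 46 mm to +x from the rest's origin. Axes as rest: in them the lying rod runs from foot to top along (-0.707, 0, 0.707) and is lifted out along (0.707, 0, 0.707).
- rest_rib (a point): Middle of the upper rib's notch, on the axis of a lying rod, 101 mm from the stop. Along the rod from the stop, the ribs carry it at 12 to 24 mm and at 97 to 105 mm, their tops level with the rod's axis; elsewhere it is free, with 26 mm from its axis to the bar below.
- cradle: Fixed length comparator: black base 100 (x) x 256 (y) x 14 mm with two steel forks, a sprung jaw, an anvil (+y end) and a probe (-y end). The clipped rod lies along y. Posts 34 mm wide in x rise to 82 mm over the table at y = 85 to 109 (anvil) and -105 to -129 mm (probe). Between the forks nothing rises above 42 mm. Origin: on the table, under the middle between the forks.
- seat (a point): Where the middle of the 150 mm rod must come: on the seat axis, midway between the forks, 62 mm above the table; axes as cradle. A rod centred here just touches the anvil and is 17 mm short of the probe tip. So to come down clear of both, the rod's middle should be 2 to 15 mm to the -y side.
- fork (a point): Middle of the +y fork's V seat, on the seat axis; the other fork is 86 mm to -y. Forks are plates 8 mm thick in y, open upwards (inner faces 78 mm apart). Each has a V seat and, on the -x side, a fixed cheek: upright, its inner face 7.2 mm from the seat axis, up to 16 mm above the axis, then flaring outwards by 6 mm up to 26 mm.
- anvil: Fixed anvil of the comparator, a steel pin of 12 mm diameter on the seat axis. Origin: centre of its flat face, which looks to the comparator's -y, 75 mm from seat.
- jaw (a joint): Angle of the sprung hinged jaw, rad: 0 closed, growing as it opens towards the comparator's +x (to 0.5). Its noses overhang the seat from +x. A rod pressed down wedges between the cheeks and the noses, opens the jaw by up to 0.1 rad against 8 to 15 N in all (first felt some 13 mm above the seat, past it 7 mm above), and drops into the seat; the jaw then closes over it to 0, with 1 mm of play.
- jaw_nose (a point): Tip of the jaw's noses, midway between the two: 2 mm to +x of the seat axis and 6.8 mm above it when closed. The jaw is two dark steel plates, 6 mm thick, just outside the forks (centred at y = -51 and 51 mm), on a shaft 26 mm below the seat axis. Each nose slopes up from its tip at 60 degrees to its top, 11 mm out and 22 mm above the axis.
- vblock: Bystander, leave alone: steel V-block, 35 x 45 x 37 mm. Origin: centre of its underside.
- ring_gauge: Bystander, leave alone: steel ring gauge, 60 mm across, 20 mm high, lying flat. Origin: centre of its underside.
- wash_bottle: Bystander, leave alone: white plastic bottle, 60 mm across, 150 mm high. Origin: centre of its underside.
- caliper: Bystander, leave alone: digital caliper lying flat, 160 mm long, 12 mm high. Origin: centre of its underside.
- lens_cap: Bystander, leave alone: black round lens cap, 68 mm across, 22 mm high. Origin: centre of its underside.
- loupe: Bystander, leave alone: black eye loupe, 42 mm across, 42 mm high. Origin: centre of its underside.
- gauge_case: Bystander, leave alone: closed dark wooden gauge case, 90 x 120 x 35 mm. Origin: centre of its underside.

How it is judged:
On the way:
1. the rod lies in both forks under the closed jaw and its end has met the anvil with at least 1 N (x of rod_150_mid in the frame of seat between -0.002 and 0.002 m and z of rod_150_mid in the frame of seat between -0.002 and 0.002 m and angle between the z axis of rod_150 and the y axis of cradle, either way round below 0.03 rad and value of joint jaw below 0.04 rad and contact force between rod_150 and anvil above 1 N).
At the end, for the whole second after the job is handed in: The longest rod lies level in both forks on the seat axis (its middle within 2 mm across and in height, its axis within 0.03 rad), its end within 1.5 mm of the anvil, the jaw closed over it (under 0.04 rad), at rest; the two shorter rods still stand in their bores (feet moved less than 10 mm) (x of rod_150_mid in the frame of seat between -0.002 and 0.002 m and z of rod_150_mid in the frame of seat between -0.002 and 0.002 m and angle between the z axis of rod_150 and the y axis of cradle, either way round below 0.03 rad and value of joint jaw below 0.04 rad and y of rod_150_mid in the frame of seat between -0.0015 and 0.0015 m and linear speed of rod_150 below 0.01 m/s and distance of each of rod_135, rod_120 from where it was at the start of the episode below 0.01 m); the robot touches nothing.
It fails at once if the rod is dropped: it moves faster than 0.7 m/s while the fingers do not hold it (linear speed of rod_150 above 0.7 m/s and contact force between rod_150 and the fingers below 0.1 N).
It fails at once if the anvil is struck or pressed with more than 30 N (contact force between anvil and anything else above 30 N).
It fails at once if another thing on the bench is moved by more than 20 mm (distance of any of rod_135, rod_120, vblock, ring_gauge, wash_bottle, caliper, lens_cap, loupe, gauge_case from where it was at the start of the episode above 0.02 m).
It also fails if it takes over 61 s, if anything falls off the work surface, if the arm or the gripper's body presses on something with over 40 N, if the wrist force passes 120 N, or if a joint passes its speed limit or range.

## Working session

There is one attempt and no reset: what is moved stays moved. The work goes in short steps, Python scripts to look and compute and a tool call to move; the robot and the scene stay as the last step left them, time stands still between calls to the robot, and variables do not carry over. Pictures are saved under pics/ and viewed, at most 10 in all, crops included, and the job is handed in when it is done.

Besides the shell and the picture viewer there is one more tool, called after "Request:" as name(argument=value, ...) on one line, values as JSON. move_arm: Moves the arm, as the interface text tells. Its arguments: {"type":"object","properties":{"targets":{"type":"array","items":{"type":"array","items":{"type":"array","items":{"type":"number"}}}},"newtons":{"type":"number"}},"required":["targets"]}

```bash
mkdir -p pics
cat > snap.py <<'E'
import sys,cv2
from plant import r
for n in sys.argv[2:]:
    cv2.imwrite(f"pics/{sys.argv[1]}_{n}.png", r.snapshot(n)[:,:,::-1])
E
python3 snap.py a side top
python3 - <<'E'
from plant import r
import numpy as np
np.set_printoptions(precision=3,suppress=True)
s=r.get_state();print({k:np.round(v,3) for k,v in s.items()})
for n in("side","top"):
    c=r.camera_info(n);print(n,c['fx'],c['cx'],c['cy'],np.array(c['R']).tolist(),c['t'],-np.array(c['R']).T@c['t'])
E
```

```text
{'clock': np.float64(0.1), 'q': array([-1.108,  0.69 , -0.195,  1.566,  0.157,  0.903, -0.215]), 'qd': array([-0.   , -0.004, -0.001, -0.002, -0.001, -0.001, -0.   ]), 'joint_torque': array([ -0.003, -52.85 ,  -1.272, -15.384,  -0.053,   0.002,   0.   ]), 'tool_pos': array([0.26 , 0.568, 0.214]), 'eef_rot': array([ 0.213,  0.977, -0.001, -0.   ]), 'contact_force': array([ 0.521, -0.736,  0.792]), 'moment': array([ 0.002, -0.023,  0.021]), 'finger_force': np.float64(0.0), 'opening': np.float64(0.997)}
side 564.1928951302857 323.164955506965 241.90018216177148 [[0.8420361818682359, -0.5393518723286386, -0.008638648062937475], [-0.30317468307544754, -0.4599490236432213, -0.8345849310835595], [0.44616160745503997, 0.7053697282030462, -0.5508115526819451]] [-0.425  0.243  1.23 ] [-0.117 -0.985  0.876]
top 470.5501784574456 318.73556150693645 238.67162777172223 [[-0.06143238373982897, -0.9981012735233109, -0.004462064453539107], [-0.9744886556966121, 0.060944700846639895, -0.21600371144339997], [0.21586551866069864, -0.00892139169965727, -0.9763823465341276]] [0.028 0.55  1.298] [0.258 0.006 1.387]
```

View pics/a_side.png

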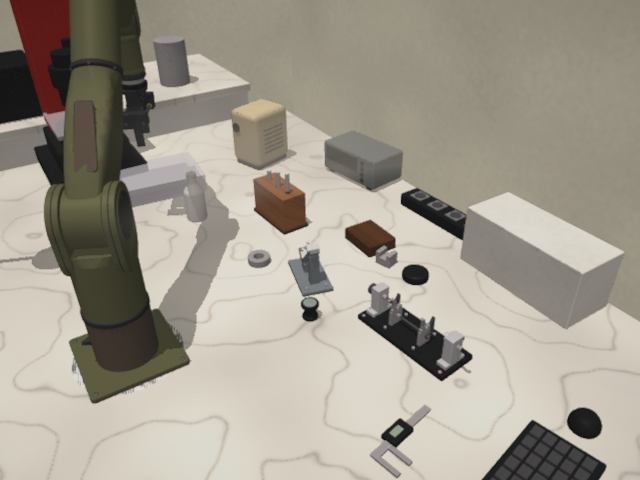

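View pics/a_top.png

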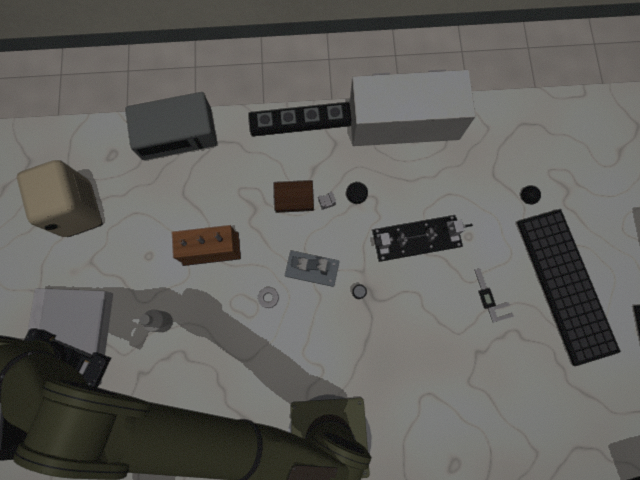

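```bash
cat > crop.py <<'E'
import cv2,sys,numpy as np
# crop.py src dst x0,y0,w,h,scale,ox,oy ...  with 10px ticks
im=cv2.imread(sys.argv[1]);out=np.zeros((600,800,3),np.uint8)
for a in sys.argv[3:]:
    x0,y0,w,h,s,ox,oy=map(int,a.split(','))
    c=cv2.resize(im[y0:y0+h,x0:x0+w],None,fx=s,fy=s,interpolation=cv2.INTER_CUBIC)
    c=np.clip(c*1.3,0,255).astype(np.uint8)
    for k in range(-(-x0//10)*10,x0+w,10):
        X=int((k-x0+.5)*s);cv2.line(c,(X,0),(X,6),(0,0,255),1);cv2.putText(c,str(k),(X-10,16),0,.35,(0,0,255),1)
    for k in range(-(-y0//10)*10,y0+h,10):
        Y=int((k-y0+.5)*s);cv2.line(c,(0,Y),(6,Y),(0,0,255),1);cv2.putText(c,str(k),(8,Y+4),0,.35,(0,0,255),1)
    out[oy:oy+c.shape[0],ox:ox+c.shape[1]]=c[:600-oy,:800-ox]
cv2.imwrite(sys.argv[2],out)
E
python3 crop.py pics/a_top.png pics/c_top.png 168,215,78,58,5,0,0 280,240,64,58,6,400,0 364,205,110,60,5,0,300
python3 crop.py pics/a_side.png pics/c_side.png 245,165,70,70,4,0,0 280,235,60,65,4,300,0 352,270,125,110,3,400,265
```

```text
(no output)
```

View pics/c_top.png

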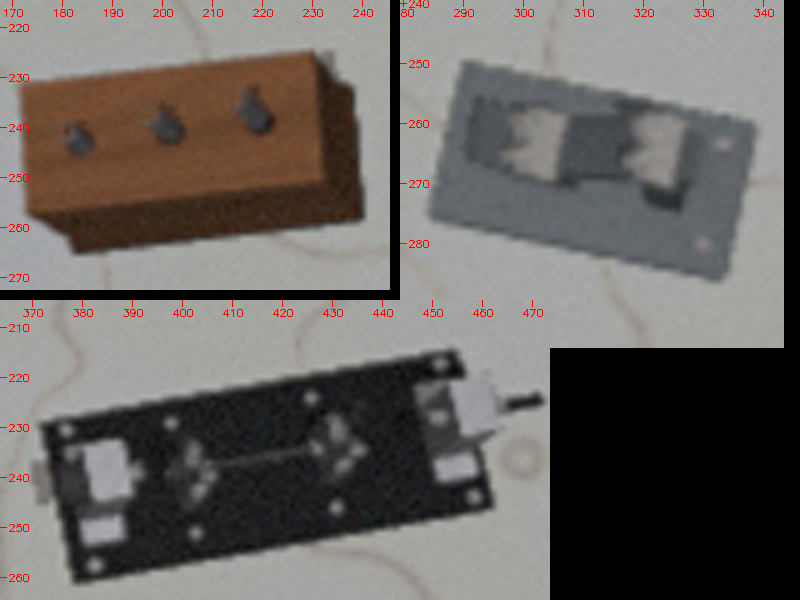

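View pics/c_side.png

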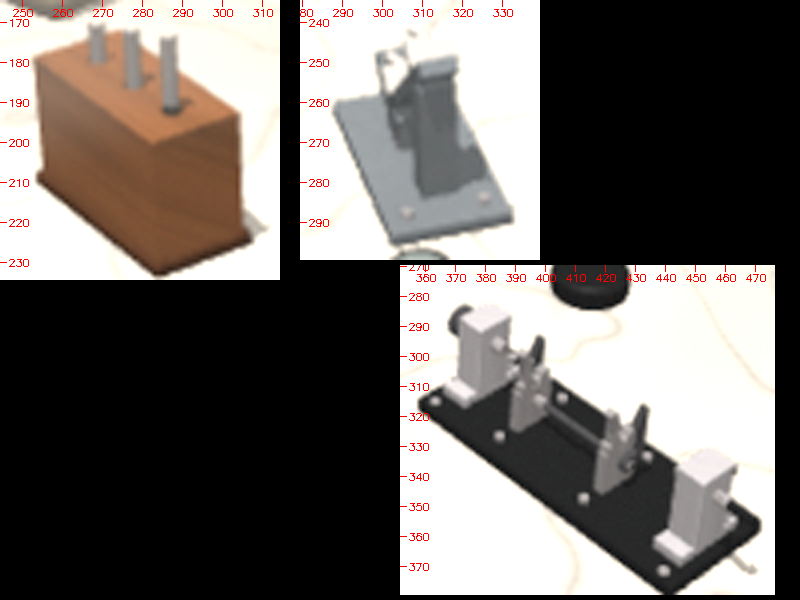

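```bash
cat > geo.py <<'E'
import numpy as np
from plant import r
from scipy.optimize import least_squares
C={n:r.camera_info(n) for n in("side","top")}
def proj(n,X):
    c=C[n];p=np.array(c['R'])@np.asarray(X,float)+c['t'];return np.array([c['fx']*p[0]/p[2]+c['cx'],c['fy']*p[1]/p[2]+c['cy']])
def W(pose,P):
    x,y,a=pose;c,s=np.cos(a),np.sin(a);return np.array([x+c*P[0]-s*P[1],y+s*P[0]+c*P[1],P[2]])
def fit(obs,x0):
    f=lambda q:np.concatenate([proj(n,W(q,P))-p for n,P,p in obs])
    return least_squares(f,x0,loss='soft_l1'),f
E
cat > fit.py <<'E'
from geo import *
np.set_printoptions(precision=4,suppress=True)
a,b=.0375,.0825
st=[("top",(a,b,.11),(171.5,231.1)),("top",(a,-b,.11),(230.9,224.5)),("top",(-a,-b,.11),(232.5,250.5)),("top",(-a,b,.11),(172.9,257.5)),
("side",(-a,b,.11),(253.5,180.7)),("side",(a,-b,.11),(304.5,192.5)),("side",(-a,-b,.11),(283.3,200.2)),("side",(-.0425,-.0875,0),(284.5,233.2)),("side",(-.0425,.0875,0),(253.5,209)),("side",(.0425,-.0875,0),(307.5,224))]
a,b=.05,.128
cr=[("top",(a,b,.014),(371.5,229.1)),("top",(a,-b,.014),(454.9,214.5)),("top",(-a,-b,.014),(462.1,245.9)),("top",(-a,b,.014),(378.5,260.9)),("top",(0,.097,.082),(385,238.2)),("top",(0,-.117,.082),(458.9,225)),
("side",(-a,b,.014),(357.5,316)),("side",(-a,-b,.014),(441,379)),("side",(a,-b,.014),(471.5,354))]
a,b=.075,.04
c4=[(289.5,249.5),(339,260.3),(334,286.5),(284.2,275.8)]
re=[("top",P,p) for P,p in zip([(-a,b,.012),(a,b,.012),(a,-b,.012),(-a,-b,.012)],c4)]
for nm,o,x0 in(("stand",st,(.5,.35,0)),("cradle",cr,(.5,-.2,0)),("rest",re,(.4,.05,-1.6))):
    s,f=fit(o,x0);print(nm,s.x);print(f(s.x).round(1).tolist())
    if nm=="stand":
        for y in(-.05,0,.05):
            for L in(.05,.04,.03):print(y,[proj(n,W(s.x,(0,y,.11+L+.01))).round(1) for n in C], [proj(n,W(s.x,(0,y,.11))).round(1) for n in C])
    if nm=="rest":
        for q in(s.x,s.x+[0,0,np.pi]):
            for P in((.046,0,.055),(-.025,0,.126),(-.075,.04,.012),(.075,.04,.012)):print(P,[proj(n,W(q,P)).round(1) for n in C])
    if nm=="cradle":
        for P in((0,.043,.062),(0,-.043,.062),(0,.075,.062),(.002,.051,.0688),(-.01,.043,.088)):print(P,[proj(n,W(s.x,P)).round(1) for n in C])
E
python3 fit.py
```

```text
stand [0.5552 0.3193 0.0592]
[-0.1, -0.1, -0.6, -0.5, -0.1, -0.4, -0.1, -0.3, -0.7, -1.9, 0.5, 0.2, -0.6, 0.3, -0.5, 1.9, -0.2, 1.6, 0.8, 1.8]
-0.05 [array([286.7, 173.2]), array([215. , 233.5])] [array([287.7, 192.1]), array([219.7, 238.4])]
-0.05 [array([286.9, 176.4]), array([215.8, 234.3])] [array([287.7, 192.1]), array([219.7, 238.4])]
-0.05 [array([287. , 179.6]), array([216.6, 235.2])] [array([287.7, 192.1]), array([219.7, 238.4])]
0 [array([277.2, 166.9]), array([196.2, 235.7])] [array([278.3, 185.6]), array([201.8, 240.5])]
0 [array([277.4, 170. ]), array([197.1, 236.5])] [array([278.3, 185.6]), array([201.8, 240.5])]
0 [array([277.6, 173.2]), array([198.1, 237.4])] [array([278.3, 185.6]), array([201.8, 240.5])]
0.05 [array([268. , 160.8]), array([177.4, 237.9])] [array([269.3, 179.3]), array([183.8, 242.6])]
0.05 [array([268.2, 164. ]), array([178.5, 238.7])] [array([269.3, 179.3]), array([183.8, 242.6])]
0.05 [array([268.5, 167.1]), array([179.6, 239.5])] [array([269.3, 179.3]), array([183.8, 242.6])]
cradle [ 0.5467 -0.2986  0.1178]
[-0.2, -0.2, -0.5, -0.4, 0.4, 0.2, -0.4
[... 308 characters left out ...]
ay([403. , 235.7])]
(-0.01, 0.043, 0.088) [array([396.5, 299.7]), array([407.8, 237.8])]
rest [ 0.4747  0.0199 -1.8421]
[0.4, 0.2, 0.2, -0.2, -0.2, -0.1, -0.4, 0.1]
(0.046, 0, 0.055) [array([313.9, 269.6]), array([327.1, 268.9])]
(-0.025, 0, 0.126) [array([305.4, 230.6]), array([301.8, 259.5])]
(-0.075, 0.04, 0.012) [array([315.8, 254.5]), array([289.9, 249.7])]
(0.075, 0.04, 0.012) [array([333. , 287.3]), array([339.2, 260.1])]
(0.046, 0, 0.055) [array([303.9, 249.6]), array([295.7, 262.3])]
(-0.025, 0, 0.126) [array([310.9, 241.1]), array([319.8, 263.3])]
(-0.075, 0.04, 0.012) [array([301.8, 293.5]), array([333.8, 286.4])]
(0.075, 0.04, 0.012) [array([286.9, 259.7]), array([283.8, 275.9])]
```

```bash
cat > fit2.py <<'E'
from geo import *
np.set_printoptions(precision=4,suppress=True)
a,b=.05,.128
base=[("top",(a,b,.014),(371.5,229.1)),("top",(a,-b,.014),(454.9,214.5)),("top",(-a,-b,.014),(462.1,245.9)),("top",(-a,b,.014),(378.5,260.9)),
("side",(-a,b,.014),(357.5,316)),("side",(-a,-b,.014),(441,379)),("side",(a,-b,.014),(471.5,354))]
post=[("top",(0,.097,.082),(385,238.2)),("top",(0,-.117,.082),(458.9,225)),("side",(0,.097,.082),(379.7,288.7)),("side",(0,-.117,.082),(455.7,337)),
("top",(0,.043,.062),(403,238.5)),("top",(0,-.043,.062),(431,234.5))]
f=lambda q:np.concatenate([proj(n,W(q[:3],np.add(P,(q[3],q[4],0))))-p for n,P,p in base]+[proj(n,W(q[:3],P))-p for n,P,p in post])
s=least_squares(f,(.54,-.29,.1,0,-.01),loss='soft_l1');print(s.x,f(s.x).round(1).tolist())
E
python3 fit2.py
cat > go.py <<'E'
# go.py x y z  yaw_deg(tool x heading) tilt_deg(about tool y)  -> relative move from measured pose
import sys,numpy as np
from plant import r
from scipy.spatial.transform import Rotation as R
def target(yaw,tilt):
    c,s=np.cos(np.radians(yaw)),np.sin(np.radians(yaw))
    return R.from_matrix(np.array([[c,s,0],[s,-c,0],[0,0,-1]]))*R.from_rotvec([0,tilt,0],degrees=True)
s=r.get_state();R0=R.from_quat(s['eef_rot']);p0=np.array(s['tool_pos'])
x,y,z,yaw,tilt=map(float,sys.argv[1:6])
print("t",round(float(s['clock']),2),"pos",p0.round(4),"F",np.round(s['contact_force'],1))
print("d mm",(R0.inv().apply(np.array([x,y,z])-p0)*1000).round(1),"rot",(R0.inv()*target(yaw,tilt)).as_rotvec(degrees=True).round(1))
E
python3 go.py .558 .269 .25 74.5 0
```

```text
[ 0.5451 -0.2916  0.1208  0.0001 -0.0082] [0.1, 0.1, -0.2, -0.3, 0.8, 0.2, 0.1, 0.6, -1.4, -1.9, 0.2, -1.5, 0.8, 0.8, 0.7, 0.8, 0.2, 0.7, 0.1, -1.6, -2.0, -0.2, 0.1, -1.3, 1.2, -2.6]
t 0.1 pos [0.2597 0.5678 0.2141] F [ 0.5 -0.7  0.8]
d mm [-395.6 -147.8  -35.6] rot [-0.1  0.1 80.9]
```

Request:
move_arm(targets=[[[1, 0, 0, -36, 0, 0, 0], [1, -60, -20, -36, 0, 0, 10], [1, -110, -40, -36, 0, 0, 20], [1, -160, -60, -36, 0, 0, 30], [1, -210, -80, -36, 0, 0, 40], [1, -260, -98, -36, 0, 0, 50], [1, -310, -116, -36, 0, 0, 60], [1, -355, -134, -36, 0, 0, 70], [1, -396, -148, -36, 0, 0, 81], [1, -396, -148, -36, 0, 0, 81]]], newtons=30)

```text
clock: 1.35
tool_pos: [0.5611, 0.2646, 0.2505]
eef_rot: [0.799, 0.602, -0.0, 0.002]
contact_force: [-0.4, 0.5, 1.7]
opening: 1.001
finger_force: 0.0
```

```bash
python3 go.py .558 .269 .25 74.5 0; python3 snap.py b side top; python3 crop.py pics/b_side.png pics/cb.png 235,105,100,100,4,0,0
python3 - <<'E'
import cv2,numpy as np,sys
a=cv2.imread('pics/cb.png');t=cv2.imread('pics/b_top.png')[190:290,165:265]
a[:400,400:800]=np.clip(cv2.resize(t,None,fx=4,fy=4,interpolation=2)*1.3,0,255)
cv2.imwrite('pics/cb.png',a[:400])
E
```

```text
t 1.35 pos [0.5611 0.2646 0.2505] F [-0.4  0.5  1.7]
d mm [ 3.4 -4.2  0.4] rot [ 0.1  0.2 -0.5]
```

View pics/cb.png

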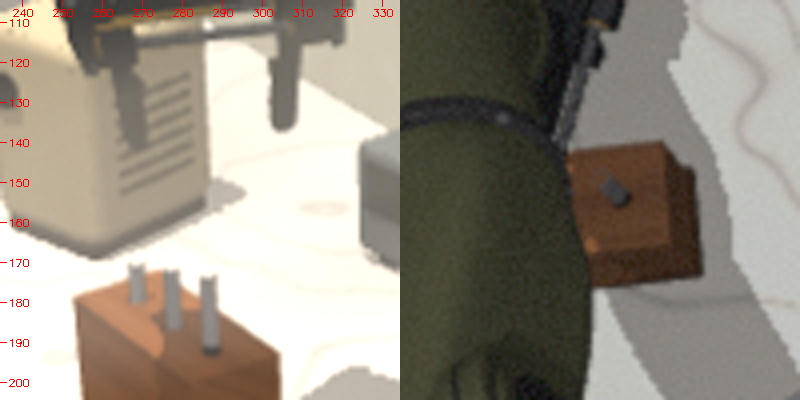

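```bash
python3 - <<'E'
from geo import *
print(proj("side",(.5611,.2646,.2505)))
obs=[("side",np.array((286.8,174.3))),("side",np.array((287.7,191.5))),("top",np.array((217,234.8))),("top",np.array((220,238)))]
zs=(.17,.112,.168,.118)
s=least_squares(lambda q:np.concatenate([proj(n,(q[0],q[1],z))-p for (n,p),z in zip(obs,zs)]),(.55,.27));print(s.x,s.fun.round(1))
E
python3 go.py .559 .267 .136 74.5 0
```

```text
[287.25683809 146.75434301]
[0.55609703 0.26572885] [-0.  -0.5 -0.   0.7 -0.5 -0.5  0.4  0.4]
t 1.45 pos [0.5578 0.2695 0.2503] F [0.1 0.6 0.5]
d mm [ -2.1   1.9 114.3] rot [-0.1  0.  -0. ]
```

Request:
move_arm(targets=[[[1, -3, 0, 40, 0, 0, 0], [1, -3, 0, 80, 0, 0, 0], [1, -3, 0, 114, 0, 0, 0], [1, -3, 0, 114, 0, 0, 0], [0.1, -3, 0, 114, 0, 0, 0], [0, -3, 0, 114, 0, 0, 0], [0, -3, 0, 114, 0, 0, 0], [0, -3, 0, 114, 0, 0, 0], [0, -3, 0, 114, 0, 0, 0], [0, -3, 0, 114, 0, 0, 0]]], newtons=30)

```text
clock: 2.7
tool_pos: [0.5577, 0.2663, 0.1368]
eef_rot: [0.796, 0.605, 0.0, -0.0]
contact_force: [0.4, -0.2, 0.2]
opening: 0.342
finger_force: 0.0
```

```bash
python3 go.py .556 .266 .25 74.5 0
```

```text
t 2.7 pos [0.5577 0.2663 0.1368] F [ 0.4 -0.2  0.2]
d mm [  -0.7   -1.5 -113.2] rot [-0.  -0.  -0.1]
```

Request:
move_arm(targets=[[[0, 0, 0, 0, 0, 0, 0], [0, 0, 0, 0, 0, 0, 0], [0, 0, 0, 0, 0, 0, 0], [0, 0, 0, 0, 0, 0, 0], [0, 0, 0, 0, 0, 0, 0], [0, 0, 0, 0, 0, 0, 0]]])

```text
clock: 3.45
tool_pos: [0.5576, 0.2663, 0.1368]
eef_rot: [0.796, 0.605, -0.0, -0.0]
contact_force: [-0.9, -0.2, 0.1]
opening: 0.105
finger_force: 30.0
```

Request:
move_arm(targets=[[[0, 0, 0, -20, 0, 0, 0], [0, 0, 0, -50, 0, 0, 0], [0, 0, 0, -90, 0, 0, 0], [0, 0, 0, -130, 0, 0, 0], [0, 0, 0, -165, 0, 0, 0], [0, 0, 0, -165, 0, 0, 0]]])

```text
clock: 4.2
tool_pos: [0.5593, 0.2668, 0.3044]
eef_rot: [0.796, 0.605, 0.003, 0.001]
contact_force: [-0.6, 0.3, -3.0]
opening: 0.11
finger_force: 30.0
```

```bash
cat > rest.py <<'E'
from geo import *
from scipy.spatial.transform import Rotation as R
np.set_printoptions(precision=4,suppress=True)
a,b=.075,.04
re=[("top",P,p) for P,p in zip([(-a,b,.012),(a,b,.012),(a,-b,.012),(-a,-b,.012)],[(334,286.5),(284.2,275.8),(289.5,249.5),(339,260.3)])]
re+=[("side",(a,b,.012),(283,260.5)),("side",(-a,b,.012),(303.5,294)),("side",(-a,-b,.012),(333,287))]
s,f=fit(re,(.47,.02,1.3));q=s.x;print(q,np.degrees(q[2]),f(q).round(1))
foot=W(q,(.046,0,.055));d=W((0,0,q[2]),(-.707,0,.707));u=W((0,0,q[2]),(.707,0,.707))
print("foot",foot,"tcp grip1",foot+.117*d,"+30 up",foot+.127*d+.03*u,"grip mid grasp",foot+.075*d)
for k in(18,101):print(k,[proj(n,foot+d*k/1000).round(1) for n in C])
E
python3 rest.py; python3 go.py .50 .05 .30 74.5 45
```

```text
[0.4741 0.0198 1.3192] 75.5819456526139 [ 0.2 -0.3 -0.2  0.8  0.   0.9  0.1 -0.6  3.3 -0.4 -1.2 -0.3  0.2  0.1]
foot [0.4855 0.0644 0.055 ] tcp grip1 [ 0.4649 -0.0157  0.1377] +30 up [ 0.4684 -0.002   0.166 ] grip mid grasp [0.4723 0.013  0.108 ]
18 [array([304.7, 248.3]), array([299.8, 262.9])]
101 [array([311. , 241.1]), array([320.1, 263.4])]
t 4.2 pos [0.5593 0.2668 0.3044] F [-0.6  0.3 -3. ]
d mm [-224.8    1.1    3.5] rot [ 0.3 44.8  0. ]
```

```bash
python3 go.py .48 .045 .26 75.5 45
```

```text
t 4.2 pos [0.5593 0.2668 0.3044] F [-0.6  0.3 -3. ]
d mm [-235.1  -17.    43.4] rot [ 0.7 44.8 -0.9]
```

Request:
move_arm(targets=[[[0, -30, -2, 0, 0, 0, 0], [0, -70, -5, 0, 0, 5, 0], [0, -110, -8, 5, 0, 12, 0], [0, -150, -11, 15, 0, 20, 0], [0, -185, -14, 25, 0, 28, 0], [0, -215, -16, 35, 0, 36, 0], [0, -235, -17, 43, 0, 45, -1], [0, -235, -17, 43, 0, 45, -1], [0, -235, -17, 43, 0, 45, -1]]])

```text
clock: 5.32
tool_pos: [0.4772, 0.0427, 0.2571]
eef_rot: [0.732, 0.563, 0.304, -0.232]
contact_force: [-0.2, 0.4, -0.9]
opening: 0.111
finger_force: 30.0
```

```bash
python3 go.py .4737 .0185 .187 75.5 45; python3 snap.py d side top; python3 crop.py pics/d_side.png pics/cd.png 260,190,100,110,4,0,0
python3 - <<'E'
import cv2,numpy as np,sys
a=cv2.imread('pics/cd.png');t=cv2.imread('pics/d_top.png')[200:300,260:360]
a[:400,400:800]=np.clip(cv2.resize(t,None,fx=4,fy=4,interpolation=2)*1.3,0,255)
cv2.imwrite('pics/cd.png',a[:440])
E
```

```text
t 5.33 pos [0.4772 0.0427 0.2571] F [-0.2  0.4 -0.9]
d mm [-66.7   2.7  32.4] rot [ 0.4  0.  -0.2]
```

View pics/cd.png

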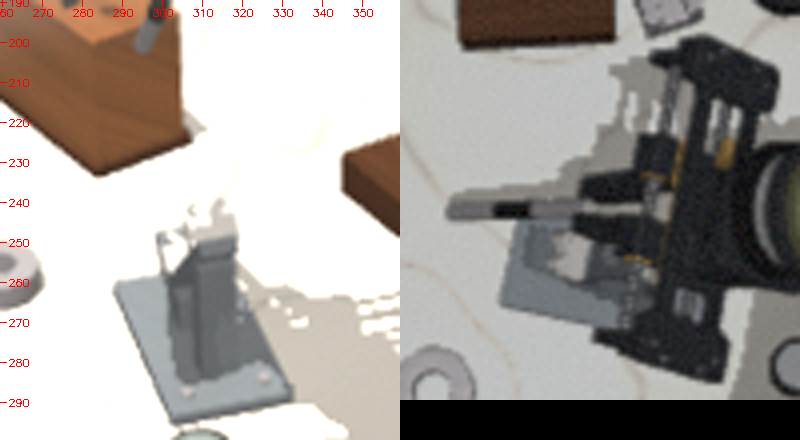

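Run:
```python
from geo import *
from scipy.spatial.transform import Rotation as R
s=r.get_state();z=R.from_quat(s['eef_rot']).apply([0,0,1]);f=np.array(s['tool_pos'])+.117*z
print(z,f,proj("top",f),proj("side",f))
```

```text
[ 0.18164665  0.68311112 -0.70736391] [0.49904987 0.12539561 0.17579448] [269.72584364 251.53731212] [294.32371405 197.9052323 ]
```

Request:
move_arm(targets=[[[0, -30, 3, 10, 0, 0, 0], [0, -65, 3, 20, 0, 0, 0], [0, -85, 3, 20, 0, 0, 0], [0, -100, 3, 20, 0, 0, 0], [0, -110, 3, 20, 0, 0, 0], [0, -114, 3, 20, 0, 0, 0], [0, -117, 3, 20, 0, 0, 0], [0, -117, 3, 20, 0, 0, 0]]])

```text
clock: 6.42
tool_pos: [0.4645, -0.0227, 0.1622]
eef_rot: [0.73, 0.566, 0.305, -0.231]
contact_force: [-0.0, 0.0, -0.6]
opening: 0.112
finger_force: 30.0
```

```bash
python3 go.py .4649 -.0157 .1377 75.5 45;python3 snap.py e side top; python3 crop.py pics/e_side.png pics/ce.png 260,190,100,110,4,0,0
python3 - <<'E'
import cv2,numpy as np,sys
a=cv2.imread('pics/ce.png');t=cv2.imread('pics/e_top.png')[200:300,260:360]
a[:400,400:800]=np.clip(cv2.resize(t,None,fx=4,fy=4,interpolation=2)*1.3,0,255)
cv2.imwrite('pics/ce.png',a[:440])
E
```

```text
t 6.42 pos [ 0.4645 -0.0227  0.1622] F [-0.   0.  -0.6]
d mm [-12.5  -1.5  22.2] rot [ 0.4 -0.   0.2]
```

View pics/ce.png

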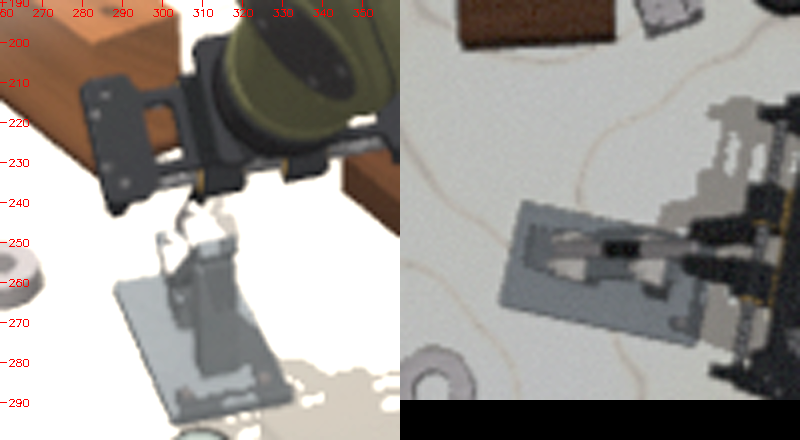

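Request:
move_arm(targets=[[[0, -5, -3, 0, 0, 0, 0], [0, -7, -3, 0, 0, 0, 0], [0, -9, -3, 0, 0, 0, 0], [0, -9, -3, 0, 0, 0, 0]]], newtons=20)

```text
clock: 7.02
tool_pos: [0.46, -0.0282, 0.1556]
eef_rot: [0.731, 0.565, 0.305, -0.232]
contact_force: [1.0, 0.5, -1.3]
opening: 0.107
finger_force: 20.0
```

Request:
move_arm(targets=[[[0, -1.5, 0, 0, 0, 0, 0], [0, -3, 0, 0, 0, 0, 0], [0, -3, 0, 0, 0, 0, 0]]])

```text
clock: 7.4
tool_pos: [0.4595, -0.0302, 0.1535]
eef_rot: [0.731, 0.565, 0.305, -0.232]
contact_force: [0.7, 0.9, 0.1]
opening: 0.116
finger_force: 20.0
```

```bash
python3 go.py .4649 -.0157 .1377 75.5 45
```

```text
t 7.4 pos [ 0.4595 -0.0302  0.1535] F [0.7 0.9 0.1]
d mm [-0.3  1.5 22.1] rot [ 0.4 -0.   0.1]
```

Request:
move_arm(targets=[[[0, -1.5, 0, 0, 0, 0, 0], [0, -3, 0, 0, 0, 0, 0], [0, -3, 0, 0, 0, 0, 0]]])

```text
clock: 7.78
tool_pos: [0.4589, -0.0323, 0.1514]
eef_rot: [0.731, 0.565, 0.305, -0.232]
contact_force: [0.5, 0.6, 0.1]
opening: 0.112
finger_force: 20.0
```

Request:
move_arm(targets=[[[0, -1.5, 0, 0, 0, 0, 0], [0, -3, 0, 0, 0, 0, 0], [0, -3, 0, 0, 0, 0, 0]]])

```text
clock: 8.15
tool_pos: [0.4583, -0.0342, 0.1492]
eef_rot: [0.73, 0.565, 0.305, -0.232]
contact_force: [1.1, 1.3, -0.8]
opening: 0.11
finger_force: 20.0
```

Request:
move_arm(targets=[[[0, -1.5, 0, 0, 0, 0, 0], [0, -3, 0, 0, 0, 0, 0], [0, -3, 0, 0, 0, 0, 0]]])

```text
clock: 8.52
tool_pos: [0.4577, -0.0364, 0.147]
eef_rot: [0.731, 0.565, 0.305, -0.232]
contact_force: [0.7, 2.3, -0.2]
opening: 0.111
finger_force: 20.0
```

Request:
move_arm(targets=[[[0, -1, 0, 0, 0, 0, 0], [0, -2, 0, 0, 0, 0, 0], [0, -2, 0, 0, 0, 0, 0]]])

```text
clock: 8.9
tool_pos: [0.4575, -0.0378, 0.1456]
eef_rot: [0.731, 0.565, 0.305, -0.231]
contact_force: [1.1, 1.7, -0.2]
opening: 0.11
finger_force: 20.0
```

```bash
python3 snap.py f side top; python3 crop.py pics/f_side.png pics/cf.png 285,220,50,70,8,0,0
python3 - <<'E'
import cv2,numpy as np
a=cv2.imread('pics/cf.png');t=cv2.imread('pics/f_top.png')[235:300,280:346]
a[:390,404:800]=np.clip(cv2.resize(t,None,fx=6,fy=6,interpolation=2)*1.5,0,255)
cv2.imwrite('pics/cf.png',a[:560])
from geo import *
from scipy.spatial.transform import Rotation as R
s=r.get_state();z=R.from_quat(s['eef_rot']).apply([0,0,1]);p=np.array(s['tool_pos']);print(z)
for k in(117,105,65,20,0):print(117-k,p+z*k/1000,proj("top",p+z*k/1000),proj("side",p+z*k/1000))
E
```

```text
[ 0.18356966  0.68287425 -0.70709613]
0 [0.47895473 0.04208319 0.06293971] [303.43380287 264.16713117] [305.5837428  252.10436282]
12 [0.4767519  0.0338887  0.07142487] [306.25913199 264.26789355] [306.42803723 251.1403806 ]
52 [0.46940911 0.00657373 0.09970871] [315.94910477 264.61347618] [309.34278874 247.81243182]
97 [ 0.46114847 -0.02415561  0.13152804] [327.37858269 265.02109643] [312.81926896 243.84312325]
117 [ 0.45747708 -0.0378131   0.14566996] [332.64876078 265.20905176] [314.43651631 241.99661375]
```

View pics/cf.png

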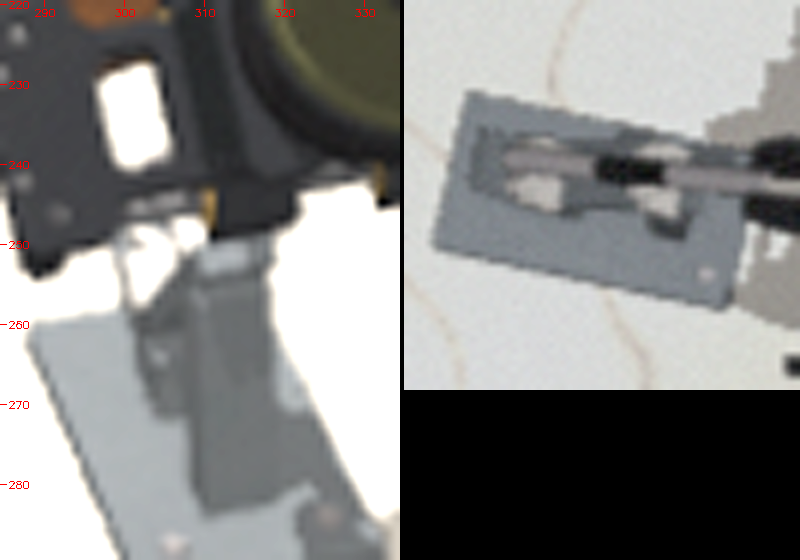

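Request:
move_arm(targets=[[[0, 6, 0, 0, 0, 0, 0], [0, 12, 0, 0, 0, -3, 0], [0, 11, 0, 0, 0, -7, 0], [0, 9, 0, 0, 0, -10, 0], [0, 9, 0, 0, 0, -10, 0], [0, 9, 0, 0, 0, -10, 0]]])

```text
clock: 9.75
tool_pos: [0.4592, -0.0319, 0.152]
eef_rot: [0.754, 0.583, 0.24, -0.181]
contact_force: [1.6, 1.6, -0.3]
opening: 0.112
finger_force: 20.0
```

```bash
cat > rodfit.py <<'E'
# dark/bright strip analysis: print where the sleeve (black) lies in top view
import cv2,sys
from geo import *
from scipy.spatial.transform import Rotation as R
im=r.snapshot("top");cv2.imwrite(f"pics/{sys.argv[1]}_top.png",im[:,:,::-1])
g=im.sum(2)/3;sub=g[250:275,295:340]
m=(sub<45).astype(np.uint8);n,l,st,c=cv2.connectedComponentsWithStats(m)
for i in range(1,n):
    if st[i,4]>8:print("dark",c[i]+[295,250],st[i])
s=r.get_state();z=R.from_quat(s['eef_rot']).apply([0,0,1]);x=R.from_quat(s['eef_rot']).apply([1,0,0]);p=np.array(s['tool_pos']);print(p,s['contact_force'].round(1))
a=np.radians(float(sys.argv[2]));d=z*np.cos(a)+x*np.sin(a);g0=p-.019*z
for k in(0,55,75,95):print(k,proj("top",g0+d*(.136-k/1000)).round(1),(g0+d*(.136-k/1000)).round(4))
E
python3 rodfit.py g 10; python3 go.py .4649 -.0157 .1377 75.5 45
```

```text
dark [336.86666667 259.46666667] [39  7  6  6 30]
dark [316.69230769 263.        ] [18 11  9  5 39]
dark [335.97619048 268.19047619] [37 15  8  7 42]
[ 0.45905516 -0.03201144  0.15183868] [1.9 1.2 0. ]
0 [300.4 263.1] [0.4812 0.0504 0.0713]
55 [313.6 263.5] [0.4711 0.0128 0.1102]
75 [318.6 263.7] [ 0.4674 -0.0009  0.1243]
95 [323.8 263.9] [ 0.4637 -0.0145  0.1384]
t 9.8 pos [ 0.4591 -0.032   0.1518] F [1.9 1.2 0. ]
d mm [ 6.   1.4 21.5] rot [ 0.4 10.   0.1]
```

Request:
move_arm(targets=[[[0, 0, 0, 0, 0, 0, 0], [0, 0, 0, 0, 0, 0, 0], [0, 0, 0, 0, 0, 0, 0], [0, 0, 0, 0, 0, 0, 0]]], newtons=3)

```text
clock: 10.3
tool_pos: [0.4589, -0.0317, 0.152]
eef_rot: [0.754, 0.583, 0.24, -0.181]
contact_force: [-0.9, -0.9, -0.6]
opening: 0.124
finger_force: 3.0
```

```bash
python3 rodfit.py h 10
python3 - <<'E'
import cv2,numpy as np
o=[cv2.resize(cv2.imread(f'pics/{k}_top.png')[240:290,280:346],None,fx=6,fy=6,interpolation=2) for k in 'gh']
cv2.imwrite('pics/gh.png',np.clip(np.hstack(o)*1.5,0,255))
E
```

```text
dark [336.93548387 259.35483871] [39  6  6  7 31]
dark [316.66666667 262.75757576] [18 11  9  5 33]
dark [335.95 268.4 ] [37 16  8  6 40]
[ 0.45894958 -0.03166841  0.15198166] [ 0.5  0.1 -0.6]
0 [300.3 263.1] [0.481  0.0507 0.0714]
55 [313.5 263.6] [0.471  0.0131 0.1103]
75 [318.5 263.7] [ 0.4673 -0.0005  0.1244]
95 [323.6 263.9] [ 0.4636 -0.0142  0.1386][ WARN:0@0.103] global loadsave.cpp:1063 imwrite_ Unsupported depth image for selected encoder is fallbacked to CV_8U.
```

View pics/gh.png

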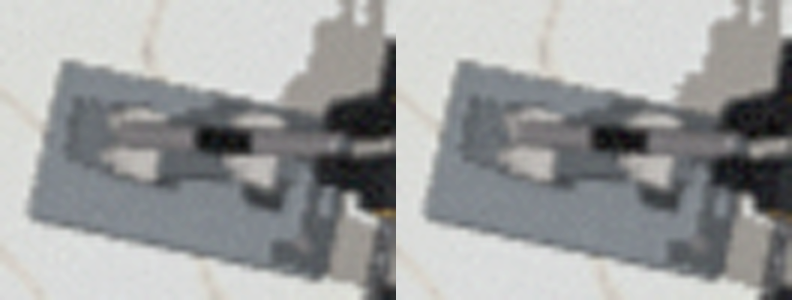

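Request:
move_arm(targets=[[[0, 0.5, 0, 3, 0, 0, 0], [0, 1, 0, 6, 0, 0, 0], [0, 1.7, 0, 10, 0, 0, 0], [0, 2.5, 0, 14, 0, 0, 0], [0, 3, 0, 17, 0, 0, 0], [0, 3, 0, 17, 0, 0, 0]]], newtons=6)

```text
clock: 11.1
tool_pos: [0.4625, -0.0212, 0.1397]
eef_rot: [0.755, 0.583, 0.24, -0.18]
contact_force: [-1.6, -4.7, 4.6]
opening: 0.125
finger_force: 6.0
```

```bash
python3 rodfit.py i 10
```

```text
dark [335.26984127 258.47619048] [35  2 10 11 63]
dark [316.17647059 262.64705882] [17 11 10  5 34]
dark [334.45348837 269.08139535] [33 15 12 10 86]
dark [323.55555556 272.77777778] [26 22  6  3  9]
[ 0.46252627 -0.02122563  0.1396986 ] [-1.8 -4.8  5.9]
0 [296.8 262.8] [0.4848 0.0609 0.0589]
55 [309.8 263.2] [0.4746 0.0235 0.0979]
75 [314.7 263.4] [0.4709 0.0098 0.1121]
95 [319.7 263.6] [ 0.4672 -0.0038  0.1262]
```

Request:
move_arm(targets=[[[0.5, 0, 0, 0, 0, 0, 0], [0.5, 0, 0, 0, 0, 0, 0], [0.5, 0, 0, 0, 0, 0, 0], [0.5, 0, 0, 0, 0, 0, 0], [0.5, -4, 0, -25, 0, 0, 0], [0.5, -10, 0, -60, 0, 0, 0], [0.5, 5, 0, -105, 0, 0, 0], [0.5, 35, 0, -150, 0, 0, 0], [0.5, 60, 0, -180, 0, 0, 0], [0.5, 60, 0, -180, 0, 0, 0]]])

```text
clock: 12.4
tool_pos: [0.4485, -0.0719, 0.324]
eef_rot: [0.754, 0.585, 0.241, -0.179]
contact_force: [0.9, -0.3, -0.9]
opening: 0.499
finger_force: 0.0
```

```bash
python3 go.py .49 .09 .25 75.5 -45; python3 rodfit.py j 10
```

```text
t 12.4 pos [ 0.4485 -0.0719  0.324 ] F [ 0.9 -0.3 -0.9]
d mm [ 94.7  -1.6 156.3] rot [  0.8 -79.9  -0.2]
dark [316.57142857 262.71428571] [17 11 10  5 35]
[ 0.44755436 -0.07182176  0.32228076] [-0.8 -0.5 -0.7]
0 [313.8 255.3] [0.4698 0.0104 0.2416]
55 [329.5 255.5] [ 0.4596 -0.0271  0.2805]
75 [335.5 255.6] [ 0.4559 -0.0407  0.2947]
95 [341.6 255.7] [ 0.4522 -0.0544  0.3088]
```

Request:
move_arm(targets=[[[0.5, 20, 0, 0, 0, -10, 0], [0.5, 40, 0, 10, 0, -20, 0], [0.5, 60, 0, 30, 0, -30, 0], [0.5, 75, 0, 55, 0, -40, 0], [0.5, 85, 0, 80, 0, -50, 0], [0.5, 92, 0, 110, 0, -60, 0], [0.5, 95, 0, 135, 0, -70, 0], [0.5, 95, -1, 156, 1, -80, 0], [0.5, 95, -1, 156, 1, -80, 0], [0.5, 95, -1, 156, 1, -80, 0]]])

```text
clock: 13.7
tool_pos: [0.4889, 0.0886, 0.2483]
eef_rot: [0.731, 0.565, -0.307, 0.23]
contact_force: [-0.2, -1.5, 0.8]
opening: 0.497
finger_force: 0.0
```

```bash
python3 go.py .4674 -.0035 .1074 75.5 -45
python3 - <<'E'
from geo import *
from scipy.spatial.transform import Rotation as R
s=r.get_state();print(proj("top",s['tool_pos']),R.from_quat(s['eef_rot']).apply([0,0,1]),R.from_quat(s['eef_rot']).apply([0,1,0]))
for d in (0,):
    for p in ((.4697,.0054,.1166),):print(proj("top",p),proj("side",p))
E
```

```text
t 13.7 pos [0.4889 0.0886 0.2483] F [-0.2 -1.5  0.8]
d mm [ 33.1   4.2 166.4] rot [-0.6  0.1  0.2]
[281.67903928 249.08668962] [-0.18796896 -0.68295647 -0.70585985] [ 0.96671526 -0.25565627 -0.01007333]
[316.30807067 263.47975655] [309.54209677 242.27119297]
```

Request:
move_arm(targets=[[[0.5, 15, 2, 30, 0, 0, 0], [0.5, 33, 5, 70, 0, 0, 0], [0.5, 33, 5, 110, 0, 0, 0], [0.5, 33, 5, 135, 0, 0, 0], [0.5, 33, 5, 150, 0, 0, 0], [0.5, 33, 5, 160, 0, 0, 0], [0.5, 33, 5, 168, 0, 0, 0], [0.5, 33, 5, 168, 0, 0, 0], [0.5, 33, 5, 168, 0, 0, 0]]])

```text
clock: 14.82
tool_pos: [0.4688, -0.0026, 0.1064]
eef_rot: [0.731, 0.566, -0.305, 0.23]
contact_force: [0.2, 0.3, 0.0]
opening: 0.503
finger_force: 0.0
```

```bash
python3 go.py .4674 -.0035 .1074 75.5 -45; python3 rodfit.py k 10|head -8
```

```text
t 14.82 pos [ 0.4688 -0.0026  0.1064] F [0.2 0.3 0. ]
d mm [-1.5 -1.2  0.2] rot [-0.5 -0.1  0.2]
dark [312.2        251.25714286] [11  0 12  4 35]
dark [316.44444444 262.69444444] [17 11 10  5 36]
dark [302.744 270.056] [  0  14  19  11 125]
[ 0.46881931 -0.00255537  0.10635927] [-0.7  0.6 -0.4]
0 [340.7 274.1] [ 0.4516 -0.0647  0.0083]
55 [330.6 269.6] [ 0.46   -0.0343  0.0534]
75 [326.7 267.9] [ 0.463  -0.0233  0.0698]
95 [322.8 266.2] [ 0.4661 -0.0122  0.0862]
```

Request:
move_arm(targets=[[[0, 0, 0, 0, 0, 0, 0], [0, 0, 0, 0, 0, 0, 0], [0, 0, 0, 0, 0, 0, 0], [0, 0, 0, 0, 0, 0, 0], [0, 0, 0, 0, 0, 0, 0], [0, 0, 0, 0, 0, 0, 0], [0, 0, 0, 0, 0, 0, 0]]], newtons=40)

```text
clock: 15.75
tool_pos: [0.4684, -0.0031, 0.1062]
eef_rot: [0.731, 0.565, -0.306, 0.23]
contact_force: [0.5, -0.5, -0.1]
opening: 0.003
finger_force: 0.0
```

```bash
python3 rodfit.py l 10|head -3
```

```text
dark [305.72852234 259.42955326] [  0   0  27  17 291]
[ 0.46843229 -0.00310767  0.10623189] [ 1.1 -0.4 -1.1]
0 [341.  274.3] [ 0.4511 -0.0653  0.0083]
```

Request:
move_arm(targets=[[[0.5, 0, 0, 0, 0, 0, 0], [0.5, 0, 0, -20, 0, 0, 0], [0.5, 0, 0, -70, 0, 0, 0], [0.5, 0, 0, -130, 0, 0, 0], [0.5, 0, 0, -170, 0, 0, 0], [0.5, 0, 0, -170, 0, 0, 0]]])

```text
clock: 16.55
tool_pos: [0.5015, 0.1156, 0.2272]
eef_rot: [0.731, 0.567, -0.303, 0.23]
contact_force: [-0.7, -0.0, -0.6]
opening: 0.503
finger_force: 0.0
```

```bash
python3 snap.py m side top
python3 - <<'E'
import cv2,numpy as np
g=lambda n,x,y,w,h,s:cv2.resize(cv2.imread(f'pics/{n}.png')[y:y+h,x:x+w],None,fx=s,fy=s,interpolation=2)
o=np.zeros((600,800,3),np.uint8)
o[:400,:400]=g('m_side',290,215,50,50,8);o[:400,400:]=g('a_side',290,215,50,50,8)
o[400:600,:320]=g('m_top',282,243,64,40,5);o[400:600,400:720]=g('a_top',282,243,64,40,5)
cv2.imwrite('pics/mm.png',o)
E
```

```text
(no output)
```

View pics/mm.png

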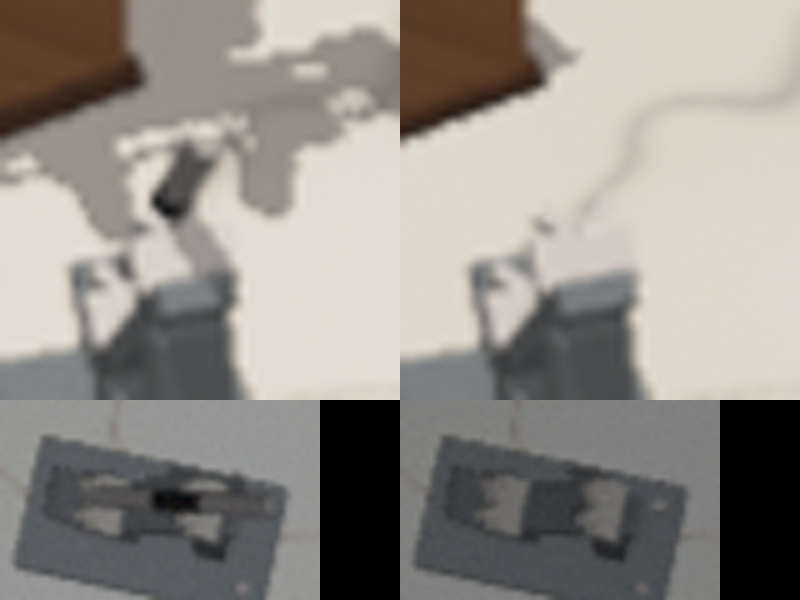

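Run:
```python
from geo import *
np.set_printoptions(precision=3,suppress=True)
a=np.radians(75.5);X=np.array([np.cos(a),np.sin(a),0]);U=(X+[0,0,1])/2**.5;D=(-X+[0,0,1])/2**.5;L=np.array([-X[1],X[0],0])
m=np.array((.4697,.0054,.1166))
for n in C:
    print(n,"k20,75,95,150",[proj(n,m+D*(k-75)/1000).round(1).tolist() for k in(0,20,75,95,150)]," per 10mm U,D,L",[(proj(n,m+.01*v)-proj(n,m)).round(2).tolist() for v in(U,D,L)])
print("tcp at grasp",[proj(n,(.4684,-.0031,.1062)).round(1) for n in C])
for n,(x0,x1,y0,y1) in {"m_side":(306,320,228,246),"l_top":(296,330,252,274)}.items():
    import cv2;g=cv2.imread(f'pics/{n}.png',0);print(n);print(' '*4,*[f"{x%1000:3d}" for x in range(x0,x1)])
    for y in range(y0,y1):print(y,*[f"{v:3d}" for v in g[y,x0:x1]])
```

```text
side k20,75,95,150 [[304.0, 248.7], [305.4, 247.1], [309.5, 242.3], [311.1, 240.4], [315.7, 235.1]]  per 10mm U,D,L [[-0.91, -3.92], [0.79, -0.91], [-3.92, 0.73]]
top k20,75,95,150 [[298.2, 263.1], [302.9, 263.2], [316.3, 263.5], [321.4, 263.6], [336.0, 263.9]]  per 10mm U,D,L [[-2.58, -0.92], [2.53, 0.06], [-0.7, 3.55]]
tcp at grasp [array([311. , 247.6]), array([319.5, 264.4])]
m_side
     306 307 308 309 310 311 312 313 314 315 316 317 318 319
228 146 146 145 145 146 146 145 145 146 145 144 144 142 139
229 145 146 146 146 146 145 144 145 146 147 146 161 173 151
230 145 146 145 146 145 146 165 190 182 197 190 181 184 184
231 146 166 197 197 197 197 196 197 207 218 214 190 154 162
232 197 206 218 218 209 181 166 148 175 180 178 161 127 129
233 210 183 182 182 171 139 113  99 137 167 167 154 149 128
234 172 146 165 197 191 158  93  84 107 134 139 154 184 160
235 166 198 206 219 206 142  83  79  80  81 110 166 196 180
236 178 220 220 216 183  99  81  80  79  94 146 190 198 186
237 206 219 220 202 126  84  80  79  85 131 184 201 206 192
238 198 220 208 149  71  81  81  79 109 168 203 2
[... 2957 characters left out ...]

269  60  74  79  78  74  75  89 104 112 107  73  51  56  57  60  56  54  55  55  55  59  58  68  92 102 115 118 123 123  95  72  67  72  77
270  62  82  89  83  81  81  80  80  77  70  53  51  53  62  79  82  83  83  82  74  73  73  75  79  73  78  91 108 116  90  62  54  64  77
271  71  84  90  88  88  89  87  86  81  80  73  72  67  72  83  87  90  89  89  85  86  85  87  86  65  55  51  65  77  68  56  54  77  84
272  72  87  91  89  89  89  87  88  88  88  86  89  88  84  85  87  90  86  85  88  90  86  88  90  66  46  41  42  45  50  47  67  83  88
273  79  89  89  87  89  87  89  88  88  86  87  87  89  88  90  88  90  87  86  88  88  86  88  88  76  54  44  44  40  36  44  69  85  86
```

Request:
move_arm(targets=[[[0, 0, 0, 40, 0, 0, 0], [0, 0, 0, 90, 0, 0, 0], [0, 0, 0, 120, 0, 0, 0], [0, 0, 0, 145, 0, 0, 0], [0, 0, 0, 160, 0, 0, 0], [0, 0, 0, 168, 0, 0, 0], [0, 0, 0, 171, 0, 0, 0], [0, 0, 0, 173, 0, 0, 0], [0, 0, 0, 173, 0, 0, 0]]], newtons=10)

```text
clock: 17.77
tool_pos: [0.468, -0.0049, 0.1044]
eef_rot: [0.731, 0.566, -0.306, 0.23]
contact_force: [0.6, 1.1, 1.5]
opening: 0.001
finger_force: 0.7
```

Request:
move_arm(targets=[[[0, 0, 0, 1, 0, 0, 0], [0, 0, 0, 2, 0, 0, 0], [0, 0, 0, 2, 0, 0, 0]]])

```text
clock: 18.15
tool_pos: [0.468, -0.0053, 0.1039]
eef_rot: [0.731, 0.566, -0.305, 0.231]
contact_force: [-0.8, 7.0, 12.5]
opening: 0.007
finger_force: 6.7
```

Request:
move_arm(targets=[[[0, 0, 0, -10, 0, 0, 0], [0.5, 0, 0, -20, 0, 0, 0], [0.5, 0, 0, -20, 0, 0, 0], [0.5, 0, 0, -20, 0, 0, 0], [0.5, 0, 0, -20, 0, 0, 0], [0.5, 0, 0, -5, 0, 0, 0], [0.5, 0, 0, 5, 0, 0, 0], [0.5, 0, 0, 10, 0, 0, 0], [0.5, 0, 0, 14, 0, 0, 0], [0.5, 0, 0, 14, 0, 0, 0]]])

```text
clock: 19.4
tool_pos: [0.4648, -0.0162, 0.0927]
eef_rot: [0.731, 0.565, -0.306, 0.23]
contact_force: [0.8, -0.1, 0.1]
opening: 0.501
finger_force: 0.0
```

Request:
move_arm(targets=[[[0, 0, 0, 2, 0, 0, 0], [0, 0, 0, 2, 0, 0, 0], [0, 0, 0, 2, 0, 0, 0], [0, 0, 0, 2, 0, 0, 0], [0, 0, 0, 2, 0, 0, 0], [0, 0, 0, 2, 0, 0, 0]]], newtons=40)

```text
clock: 20.15
tool_pos: [0.4657, -0.016, 0.0904]
eef_rot: [0.731, 0.566, -0.304, 0.23]
contact_force: [3.1, 4.1, -7.1]
opening: 0.107
finger_force: 49.8
```

```bash
python3 rodfit.py n 10|head -4;python3 go.py .4674 -.0035 .1074 75.5 -45
```

```text
dark [306.75       260.83235294] [  0   0  26  21 340]
[ 0.46573451 -0.01599368  0.09044421] [ 3.7  4.2 -8.5]
0 [345.  275.6] [ 0.4487 -0.0779 -0.0078]
55 [335.1 271.2] [ 0.457  -0.0476  0.0374]
t 20.2 pos [ 0.4657 -0.016   0.0904] F [ 3.7  4.2 -8.5]
d mm [ -3.1  -1.7 -20.8] rot [-0.4 -0.2  0.2]
```

Request:
move_arm(targets=[[[0, 0, 0, -10, 0, 0, 0], [0, 0, 0, -30, 0, 0, 0], [0, 0, 0, -60, 0, 0, 0], [0, 0, 0, -100, 0, 0, 0], [0, 0, 0, -130, 0, 0, 0], [0, 0, 0, -130, 0, 0, 0]]])

```text
clock: 20.95
tool_pos: [0.4886, 0.0711, 0.1854]
eef_rot: [0.731, 0.565, -0.306, 0.231]
contact_force: [0.2, 0.2, -1.2]
opening: 0.114
finger_force: 40.0
```

```bash
python3 go.py .50 -.05 .27 96.9 0
python3 - <<'E'
from geo import *
from scipy.spatial.transform import Rotation as R
s=r.get_state();Q=R.from_quat(s['eef_rot']);print(s['opening'],s['finger_force'],proj("top",s['tool_pos']),proj("side",s['tool_pos']))
E
```

```text
t 20.95 pos [0.4886 0.0711 0.1854] F [ 0.2  0.2 -1.2]
d mm [-140.8   41.1   20.9] rot [ -9.   44.4 -20.3]
0.11357807319168313 39.97889041900635 [290.35759765 253.49439598] [301.57552137 204.51257498]
```

Request:
move_arm(targets=[[[0, -20, 0, -25, 0, 0, 0], [0, -45, 5, -40, -1, 6, -3], [0, -70, 12, -35, -3, 14, -6], [0, -95, 22, -20, -4, 22, -10], [0, -115, 30, -5, -6, 30, -14], [0, -130, 36, 10, -8, 38, -17], [0, -141, 41, 21, -9, 44.4, -20.3], [0, -141, 41, 21, -9, 44.4, -20.3], [0, -141, 41, 21, -9, 44.4, -20.3]]])

```text
clock: 22.08
tool_pos: [0.4976, -0.0511, 0.2667]
eef_rot: [0.664, 0.748, -0.002, -0.002]
contact_force: [-0.4, 1.1, -1.8]
opening: 0.112
finger_force: 40.0
```

```bash
python3 go.py .543 -.30 .20 96.9 0
```

```text
t 22.07 pos [ 0.4976 -0.0511  0.2667] F [-0.4  1.1 -1.8]
d mm [-252.5   16.    66.5] rot [-0.3 -0.  -0.1]
```

Request:
move_arm(targets=[[[0, -40, 3, 0, 0, 0, 0], [0, -90, 6, 10, 0, 0, 0], [0, -140, 9, 25, 0, 0, 0], [0, -190, 12, 45, 0, 0, 0], [0, -230, 15, 60, 0, 0, 0], [0, -252, 16, 66, 0, 0, 0], [0, -252, 16, 66, 0, 0, 0], [0, -252, 16, 66, 0, 0, 0]]])

```text
clock: 23.08
tool_pos: [0.5468, -0.2954, 0.202]
eef_rot: [0.662, 0.749, 0.001, -0.001]
contact_force: [0.5, 0.9, -1.0]
opening: 0.112
finger_force: 40.0
```

```bash
python3 snap.py p side top; python3 go.py .543 -.30 .12 96.9 0
python3 - <<'E'
from geo import *
import cv2
from scipy.spatial.transform import Rotation as R
s=r.get_state();Q=R.from_quat(s['eef_rot']).as_matrix();p=np.array(s['tool_pos'])-.008*Q[:,2]
for k in(-75,-20,0,20,75):print(k,[proj(n,p+Q[:,0]*k/1000).round(1).tolist() for n in("side","top")])
def dump(n,x0,x1,y0,y1):
    g=cv2.imread(f'pics/{n}.png',0);print(n);print(' '*4,*[f"{x:3d}" for x in range(x0,x1)])
    for y in range(y0,y1):print(y,*[f"{v:3d}" for v in g[y,x0:x1]])
q=proj("side",p)
dump("p_side",int(q[0])-32,int(q[0])+34,int(q[1])-22,int(q[1])+24)
E
```

```text
t 23.18 pos [ 0.5468 -0.2959  0.2023] F [ 0.7 -0.1 -1.1]
d mm [-3.8 -4.4 82.3] rot [ 0.1 -0.1  0.2]
-75 [[446.8, 277.5], [459.0, 215.7]]
-20 [[425.5, 264.9], [438.3, 219.5]]
0 [[418.1, 260.5], [430.7, 220.8]]
20 [[410.9, 256.2], [423.2, 222.2]]
75 [[391.7, 244.9], [402.4, 226.1]]
p_side
     386 387 388 389 390 391 392 393 394 395 396 397 398 399 400 401 402 403 404 405 406 407 408 409 410 411 412 413 414 415 416 417 418 419 420 421 422 423 424 425 426 427 428 429 430 431 432 433 434 435 436 437 438 439 440 441 442 443 444 445 446 447 448 449 450 451
238  33  31  31  31  31  31  32  32  30  30  32  30  32  32  31  29  34  34  34  34  33  39  54  64  58  51  41  32  31  32  31  32  32  32  33  35  33  31  28  29  29  30  28  32  34 148 225 224 224 224 223 224 224 223 223 224 223 223 224 223 223 223 223 223 222 220
239  40  31  31  31  31  33  31  32  33  32  33  32  32  36  33  33  34  35  34  34  33  38  81 101  41  32  31  32  30  32  29  31  32  32  31  32  29  27  29  28  30  29  30  32  50 153 224 224 224 224 223 223 224 223 224 223 223 223 223 223 223 223 223 222 221 218
240  62
[... 11084 characters left out ...]
  26  26  26  26  27  25  25  25  26  25  24  26  25  24  24  63 161 225 225 224 224 224 224 223 224 223 223 223 223 222 222 222 222 221 221 221 221 221 221 219 217
282 227 227 227 227 227 227 227 227 227 227 226 225 225 224 222 220 217 214 202 166 113  49  28  25  26  25  26  28  25  24  27  26  25  25  25  25  24  26  26  66 145 210 225 225 224 224 224 224 223 223 223 223 222 222 222 222 221 222 221 221 221 221 221 221 219 219
283 227 227 228 227 228 227 227 228 227 227 226 226 226 224 223 221 219 217 215 210 191 165 117  50  26  27  26  28  26  26  26  25  25  26  26  25  24  67 140 192 211 225 225 224 225 224 224 224 223 223 223 223 223 222 221 222 222 221 222 221 221 221 221 221 220 219
```

```bash
cat > dump.py <<'E'
import cv2,sys
n,x0,x1,y0,y1=sys.argv[1],*map(int,sys.argv[2:6]);st=int(sys.argv[6]) if len(sys.argv)>6 else 1
g=cv2.imread(f'pics/{n}.png',0);print(n);print(' '*3,*[f"{x:3d}" for x in range(x0,x1,st)])
for y in range(y0,y1,st):print(y,*[f"{v:3d}" for v in g[y,x0:x1:st]])
E
python3 dump.py p_side 446 464 260 284; python3 dump.py p_top 372 468 198 246 2
```

```text
p_side
    446 447 448 449 450 451 452 453 454 455 456 457 458 459 460 461 462 463
260 165 178 193 210 218 218 218 218 218 218 218 218 218 218 218 215 204 177
261 166 163 164 182 207 218 218 218 218 218 218 218 218 218 218 218 218 212
262 167 166 165 166 176 191 206 218 218 218 218 218 218 218 218 218 218 218
263 157 163 166 166 165 165 174 190 205 218 218 218 218 218 218 218 218 218
264 141 150 159 165 166 166 161 166 190 210 218 218 218 218 218 218 218 218
265 116 130 142 151 158 163 172 196 208 214 218 219 218 218 218 218 218 218
266 143 104 119 131 142 154 185 216 218 218 218 218 218 218 218 218 218 218
267 203 170 123 106 120 151 201 219 218 218 217 218 218 218 218 218 218 218
268 219 215 196 171 125 136 196 219 219 219 218 218 217 218 218 218 218 218
269 217 219 219 215 195 184 195 219 219 219 218 218 218 218 218 218 218 218
270 212 216 218 219 220 217 213 219 219 219 218 218 218 218 218 218 218 218
271 207 206 215 220 220 220 219 220 219 220 219 219 218 218 218 218 218 218
272 213 209 214 219 220 220 220 220 220 219 219 219 219 218 218 218 218 218
273 218 214 211 216 220 220 2
[... 5012 characters left out ...]
  23  22  20  23  24  17  23  25  42  47  96  56  27  34  36  36  36  36  37  36  35  28  21  24  26  31  29  31
240 106  57  33  36  36  94 100  99  97  76  51  19  28  42  43  41  82  99  27  20  21  21  16  23  16  16  30  31  43  52  46  23  30  38  36  40  35  38  35  34  34  23  29  25  27  26  29  26
242 104  76  29  33  32  85 100  98 100  67  17  26  23  31  42  71  89  31  14  18  13  19  21  24  28  23  27  29  33  30  24  23  25  37  39  36  39  40  43  38  28  24  26  24  26  22  28  29
244 104  96  31  35  33  69  98  85  69  48  21  27  31  26  38  67  62  26  34  29  23  28  30  24  24  29  28  31  26  28  28  23  12  38  44  38  35  39  33  35  27  28  31  28  25  24  21  28
```

```bash
cat > tri.py <<'E'
from geo import *
from scipy.spatial.transform import Rotation as R
s=r.get_state();Q=R.from_quat(s['eef_rot']).as_matrix();p=np.array(s['tool_pos'])
o=[("side",-.075,(450.7,265.8)),("side",-.0375,(436,257.3)),("top",.075,(407.7,222.3)),("top",.0375,(420.5,220.3))]
def f(q):
    m=p+Q@q[:3]
    v=[]
    for i,(n,k,uv) in enumerate(o):
        kk=k if i in(0,2) else q[3+i//2]
        v.append(proj(n,m+Q[:,0]*kk)-uv)
    return np.concatenate(v)
s2=least_squares(f,(0,0,-.008,-.04,.04));print("mid offset in tool axes mm",(s2.x*1000).round(1),f(s2.x).round(1),"mid world",(p+Q@s2.x[:3]).round(4),"tool",p)
E
python3 tri.py
```

```text
mid offset in tool axes mm [ -6.8  -1.  -40.4 -37.4  41. ] [ 0.5 -0.   0.1 -0.1 -0.4  0.5  0.   0.1] mid world [ 0.5466 -0.3028  0.2427] tool [ 0.54684529 -0.29587936  0.20231706]
```

```bash
python3 dump.py a_top 376 394 229 248; python3 dump.py a_top 444 468 213 238
python3 - <<'E'
from geo import *
q=(.5451,-.2916,.1208)
for P in((.017,.109),(.017,.085),(-.017,.085),(-.017,.109),(.017,-.105),(.017,-.129),(-.017,-.129),(-.017,-.105)):print(P,proj("top",W(q,(*P,.082))).round(1),proj("side",W(q,(*P,.082))).round(1))
E
python3 dump.py a_side 370 396 280 300;python3 dump.py a_side 444 470 328 348
```

```text
a_top
    376 377 378 379 380 381 382 383 384 385 386 387 388 389 390 391 392 393
229  60  55  34  20  22  19  20  18  24  17  23  24  20  17  26  23  16  23
230  83  94  59  31  18  24  24  27  20  23  28  21  23  24  26  22  23  21
231  80  97  67  29  24  21  28  15  16  22  19  19  21  28  26  21  19  24
232  42  55  37  26  26  20  18  26  37  45  42  49  34  19  23  20  23  22
233  22  32  32  37  49  55  62  79 101 112 115 115  79  36  19  15  25  14
234  37  68  78  79  90 113 118 118 123 124 128 121  96  54  23  23  24  20
235  41  80  87  73  75 116 125 125 125 122 124 121 117  69  27  21  20  24
236  33  71  80  59  58 115 127 126 124 122 121 124 121  73  28  27  26  18
237  28  43  52  33  50 111 124 123 122 120 123 124 123  80  51  61  43  25
238  34  35  37  35  48 106 124 123 122 120 123 124 124  98  87  78  52  29
239  38  39  40  37  43  85 118 124 122 125 125 124 123 115 103  95  70  38
240  42  43  44  41  42  65 112 124 123 125 126 124 123 121  97  86  63  33
241  40  44  46  44  45  54 113 127 125 128 125 122 124 125  80  52  36  25
242  40  47  41  44  36  45 10
[... 7233 characters left out ...]
 123 107 110 108 106 135 192 213 214 214 214 214 214
342 110 114 115 117 116 116 128 153 177 185 163 132 111 107 107 108 108 108 151 204 214 214 214 214 214 214
343 116 115 115 116 116 116 116 122 143 149 126 108 109 106 106 109 106 114 165 214 214 215 214 214 214 214
344 114 114 116 116 116 115 116 116 119 118 109 109 108 112 117 109 107 116 167 214 214 214 214 214 214 214
345 113 115 116 117 116 115 116 117 119 116 108 109 113 132 145 132 114 132 186 214 214 214 214 214 214 214
346 113 115 117 116 116 115 116 118 118 113 109 110 123 139 143 154 145 157 189 214 214 214 214 214 214 214
347 113 115 116 117 117 116 116 119 119 110 109 109 119 133 132 140 160 155 155 188 214 214 214 214 215 214
```

Request:
move_arm(targets=[[[0, 3, 0, 30, 0, 0, 0], [0, 3, 0, 60, 0, 0, 0], [0, 3, 0, 90, 0, 0, 0], [0, 3, 0, 115, 0, 0, 0], [0, 3, 0, 130, 0, 0, 0], [0, 3, 0, 140, 0, 0, 0], [0, 3, 0, 140, 0, 0, 0], [0, 3, 0, 140, 0, 0, 0]]], newtons=55)

```text
clock: 24.18
tool_pos: [0.5464, -0.2955, 0.0624]
eef_rot: [0.663, 0.748, 0.001, 0.0]
contact_force: [-0.3, -0.1, -0.9]
opening: 0.107
finger_force: 55.0
```

```bash
python3 snap.py q side top
python3 - <<'E'
from geo import *
from scipy.spatial.transform import Rotation as R
s=r.get_state();Q=R.from_quat(s['eef_rot']).as_matrix();m=np.array(s['tool_pos'])+Q@[-.0068,-.001,-.0404]
print(s['clock'],s['tool_pos'],s['contact_force'].round(1),"mid",m,[ (n,k,proj(n,m+Q[:,0]*k).round(1)) for n in C for k in(-.075,.075)])
E
python3 dump.py q_side 420 462 292 330;python3 dump.py q_top 390 424 222 242
```

```text
24.275 [ 0.54634891 -0.29555979  0.06236199] [-0.2 -0.8 -1.1] mid [ 0.54611522 -0.30244127  0.1027599 ] [('side', -0.075, array([442.8, 321.3])), ('side', 0.075, array([390.5, 286.7])), ('top', -0.075, array([450.4, 225.9])), ('top', 0.075, array([398.2, 235.4]))]
q_side
    420 421 422 423 424 425 426 427 428 429 430 431 432 433 434 435 436 437 438 439 440 441 442 443 444 445 446 447 448 449 450 451 452 453 454 455 456 457 458 459 460 461
292  35  34  34  35  53 148 218 222 224 225 226 226 225 225 225 225 224 224 224 223 223 223 223 223 223 223 222 222 223 222 222 221 221 221 221 221 221 217 212 212 218 221
293  32  33  33  31  95 178 221 223 225 226 226 226 225 225 225 225 225 224 224 223 223 223 223 223 223 223 223 222 223 222 222 222 221 221 221 222 221 220 215 208 211 218
294  32  31  32  31 114 199 224 225 226 226 225 225 225 225 225 225 225 224 224 223 223 224 223 223 223 223 223 222 223 223 223 222 222 222 221 221 221 221 218 211 207 215
295  31  30  29  32 137 218 226 226 226 226 225 226 226 225 225 225 225 224 224 224 223 223 224 223 223 223 223 223 223 223 223 223 223 222 
[... 8125 characters left out ...]

237  46  54  34  21  19  15  22  23  32  31  47  55  56  56  54  57  40  37  30  33  37  30  31  31  29  21  18  15  20  33  36  34  28  17
238  70  72  44  20  25  18  15  29  32  38  43  50  55  56  57  54  44  39  28  23  26  24  25  23  21  23  15  16  21  30  35  35  35  18
239  79  72  55  28  20  14  21  45  38  39  43  42  46  47  57  58  59  39  21  16  21  22  11  20  21  31  16  16  21  30  44  56  51  38
240  76  66  51  29  21  14  14  32  32  32  40  42  41  40  58  65  63  43  23  24  26  29  27  28  26  24  19   8  22  38  57  55  48  34
241  60  39  26  28  17  20  19  24  21  31  37  41  47  57  68  58  49  34  23  16  29  27  21  30  25  27  29  20  26  27  37  42  45  35
```

Request:
move_arm(targets=[[[0, 4, 0, 8, 0, 0, 0], [0, 4, 0, 16, 0, 0, 0], [0, 4, 0, 21, 0, 0, 0], [0, 4, 0, 24, 0, 0, 0], [0, 4, 0, 24, 0, 0, 0]]])

```text
clock: 24.9
tool_pos: [0.5448, -0.2912, 0.0375]
eef_rot: [0.663, 0.748, 0.0, -0.001]
contact_force: [-1.1, 0.4, 2.2]
opening: 0.105
finger_force: 55.0
```

Request:
move_arm(targets=[[[0, 0, 0, 2, 0, 0, 0], [0, 0, 0, 4, 0, 0, 0], [0, 0, 0, 4, 0, 0, 0]]])

```text
clock: 25.28
tool_pos: [0.5447, -0.2915, 0.034]
eef_rot: [0.663, 0.748, -0.0, -0.001]
contact_force: [-2.4, 1.0, 4.3]
opening: 0.106
finger_force: 55.0
```

Request:
move_arm(targets=[[[0, 0, 0, 1.5, 0, 0, 0], [0, 0, 0, 3, 0, 0, 0], [0, 0, 0, 3, 0, 0, 0]]])

```text
clock: 25.65
tool_pos: [0.5455, -0.2915, 0.0306]
eef_rot: [0.663, 0.748, 0.0, -0.0]
contact_force: [-2.3, 0.8, 4.7]
opening: 0.108
finger_force: 55.0
```

Request:
move_arm(targets=[[[0, 0, 0, 1.5, 0, 0, 0], [0, 0, 0, 3, 0, 0, 0], [0, 0, 0, 3, 0, 0, 0]]])

```text
clock: 26.02
tool_pos: [0.5458, -0.2919, 0.0276]
eef_rot: [0.663, 0.748, 0.0, 0.0]
contact_force: [0.3, -0.5, -0.3]
opening: 0.108
finger_force: 55.0
```

Request:
move_arm(targets=[[[0, 0, 0, 1.5, 0, 0, 0], [0, 0, 0, 3, 0, 0, 0], [0, 0, 0, 3, 0, 0, 0]]])

```text
clock: 26.4
tool_pos: [0.5467, -0.292, 0.0255]
eef_rot: [0.663, 0.748, 0.001, 0.001]
contact_force: [0.2, -0.4, 8.4]
opening: 0.106
finger_force: 55.0
```

Request:
move_arm(targets=[[[0, 0, 0, 1, 0, 0, 0], [0, 0, 0, 2, 0, 0, 0], [0, 0, 0, 2, 0, 0, 0]]])

```text
clock: 26.78
tool_pos: [0.5467, -0.2921, 0.0252]
eef_rot: [0.663, 0.748, 0.001, 0.001]
contact_force: [-4.2, 0.5, 21.3]
opening: 0.104
finger_force: 55.0
```

Request:
move_arm(targets=[[[0, 0, 0, -1.5, 0, 0, 0], [0, 0, 0, -2.5, 0, 0, 0], [0, 0, 0, -2.5, 0, 0, 0]]], newtons=12)

```text
clock: 27.15
tool_pos: [0.5465, -0.2918, 0.0252]
eef_rot: [0.663, 0.748, 0.001, 0.001]
contact_force: [1.4, -1.9, 3.0]
opening: 0.122
finger_force: 12.0
```

Request:
move_arm(targets=[[[0, 1, 0, 0, 0, 0, 0], [0, 2, 0, 0, 0, 0, 0], [0, 3, 0, 0, 0, 0, 0], [0, 4, 0, 0, 0, 0, 0], [0, 4, 0, 0, 0, 0, 0]]])

```text
clock: 27.78
tool_pos: [0.5459, -0.2877, 0.0253]
eef_rot: [0.663, 0.748, 0.001, 0.001]
contact_force: [2.9, -3.7, 2.5]
opening: 0.117
finger_force: 12.0
```

Request:
move_arm(targets=[[[0, 1, 0, 0, 0, 0, 0], [0, 2, 0, 0, 0, 0, 0], [0, 3, 0, 0, 0, 0, 0], [0, 3, 0, 0, 0, 0, 0]]])

```text
clock: 28.28
tool_pos: [0.5454, -0.2848, 0.0253]
eef_rot: [0.663, 0.748, 0.001, 0.001]
contact_force: [3.2, -3.2, 3.1]
opening: 0.115
finger_force: 12.0
```

```bash
python3 snap.py s side top; python3 dump.py s_side 414 452 308 346;python3 dump.py s_top 386 420 230 246
python3 - <<'E'
from geo import *
q=(.5451,-.2916,.1208)
print([(n,o,proj(n,W(q,(0,k+o,.062))).round(1)) for n,k in(("side",-.075),("top",.075)) for o in(0,-.009)])
E
```

```text
s_side
    414 415 416 417 418 419 420 421 422 423 424 425 426 427 428 429 430 431 432 433 434 435 436 437 438 439 440 441 442 443 444 445 446 447 448 449 450 451
308  28  29  30  33  47 108 157 156 156 156 156 156 156 155 154 155 154 154 154 154 153 153 153 153 153 153 152 152 152 153 151 165 205 224 224 224 224 224
309  28  29  29  32  58 115 156 157 156 156 157 156 155 155 155 155 154 155 154 153 154 153 153 153 153 152 152 153 153 152 153 152 185 224 224 224 224 224
310  30  29  32  30  75 131 156 157 156 157 156 157 156 155 155 154 153 154 154 155 154 153 153 153 153 153 153 152 152 152 152 153 165 205 225 224 224 224
311  27  28  30  32  79 136 157 156 156 157 156 156 156 156 155 154 154 154 155 155 154 154 153 154 153 153 153 153 153 152 152 152 152 166 205 225 225 224
312  30  30  31  33  93 149 156 157 156 156 156 156 156 156 155 155 154 155 154 155 154 154 154 154 154 153 154 153 152 152 152 153 152 152 166 190 190 206
313  28  29  31  43 105 157 157 156 156 156 156 156 157 155 155 154 155 154 154 155 154 154 154 154 153 153 153 153 153 152 153 153 153 152 152 153 152 166
3
[... 6829 characters left out ...]
 94  94  62  32  19  23  23  24  26  24  19  34  37  43  68  96  84  56  30  22  14  22  23  13  32  41  40  35  18  14  17  18
243  92  95  93  88  65  34   9  18  23  25  27  26  21  30  38  46  71  85  74  43  20  22  25  30   9  17  28  48  55  59  41  30  31  33
244  78  72  64  63  45  32  20  23  23  23  28  26  25  30  38  44  65  77  57  30  25  21  23  29  23  21  29  43  49  55  41  21  34  41
245  60  59  52  43  35  24  29  25  29  33  31  23  28  27  40  46  55  55  36  23  20  28  22  26  24  20  22  31  46  78  59  24  32  35
[('side', 0, array([436.8, 333.2])), ('side', -0.009, array([440.1, 335.5])), ('top', 0, array([392.2, 239.1])), ('top', -0.009, array([395.3, 238.6]))]
```

Request:
move_arm(targets=[[[0, 0.5, 0, 0, 0, 0, 0], [0, 1, 0, 0, 0, 0, 0], [0, 1.5, 0, 0, 0, 0, 0], [0, 1.5, 0, 0, 0, 0, 0]]])

```text
clock: 28.88
tool_pos: [0.5453, -0.2833, 0.0253]
eef_rot: [0.663, 0.748, 0.001, 0.001]
contact_force: [4.5, -4.1, 2.7]
opening: 0.117
finger_force: 12.0
```

Request:
move_arm(targets=[[[0, 0.5, 0, 0, 0, 0, 0], [0, 1, 0, 0, 0, 0, 0], [0, 1, 0, 0, 0, 0, 0]]])

```text
clock: 29.25
tool_pos: [0.5452, -0.2824, 0.0254]
eef_rot: [0.663, 0.748, 0.001, 0.001]
contact_force: [3.4, -4.2, 3.3]
opening: 0.116
finger_force: 12.0
```

Request:
move_arm(targets=[[[0, 0.5, 0, 0, 0, 0, 0], [0, 1, 0, 0, 0, 0, 0], [0, 1, 0, 0, 0, 0, 0]]])

```text
clock: 29.62
tool_pos: [0.5451, -0.2814, 0.0254]
eef_rot: [0.663, 0.748, 0.001, 0.001]
contact_force: [3.9, -3.6, 3.6]
opening: 0.119
finger_force: 12.0
```

Request:
move_arm(targets=[[[0, 0.5, 0, 0, 0, 0, 0], [0, 1, 0, 0, 0, 0, 0], [0, 1, 0, 0, 0, 0, 0]]])

```text
clock: 30.0
tool_pos: [0.545, -0.2804, 0.0253]
eef_rot: [0.663, 0.748, 0.001, 0.001]
contact_force: [4.5, -3.7, 3.1]
opening: 0.117
finger_force: 12.0
```

Request:
move_arm(targets=[[[0, 0.5, 0, 0, 0, 0, 0], [0, 1, 0, 0, 0, 0, 0], [0, 1, 0, 0, 0, 0, 0]]])

```text
clock: 30.38
tool_pos: [0.5448, -0.2794, 0.0254]
eef_rot: [0.663, 0.748, 0.001, 0.001]
contact_force: [4.4, -3.2, 3.1]
opening: 0.117
finger_force: 12.0
```

```bash
python3 snap.py u top;python3 dump.py u_top 386 420 232 246; python3 -c "
from plant import r
s=r.get_state();print(s['contact_force'],s['moment'],s['tool_pos'])"
```

```text
u_top
    386 387 388 389 390 391 392 393 394 395 396 397 398 399 400 401 402 403 404 405 406 407 408 409 410 411 412 413 414 415 416 417 418 419
232  32  37  30  22  15  17  17  21  24  16  15  19  24  20  28  25  32  29  19  13  16  17  16  34  53  43  30  20  12  18   9  21  17  17
233  88  86  61  30  21  20  15  23  18  17  17  20  21  27  24  34  51  42  27  18  13  16  22  34  47  48  33  22  18  22   8  21  18  16
234  92  92  74  44  23  18  23  18  20  19  14  22  22  18  18  41  56  53  35  22  35  40  47  44  47  42  31  17  28  24  12  13  17  11
235  93  91  95  55  19  17  15  12  27  14  24  21  30  27  32  42  55  61  61  62  64  65  53  40  36  36  25  21  17  24  24  24   9  16
236  90  91  95  59  20  24  29  26  30  35  36  52  55  57  51  62  71  70  72  74  71  52  35  32  26  23  26  22  19  26  29  27  23  20
237  92  95  93  61  45  54  56  58  64  64  67  69  75  72  69  71  71  70  70  69  62  36  19  22  28  25  27  19  25  23  31  27  29  29
238  92  94  92  77  69  68  62  66  74  72  73  72  70  72  69  69  66  59  61  57  53  33  22  26  25  24  23  2
[... 419 characters left out ...]
30  18  13  27  18  14  24
242  92  92  94  89  61  34  18  25  21  26  27  25  27  34  38  41  55  72  72  47  31  15  21  21  37  39  36  32  21  24  23  19   6  21
243  92  94  94  90  64  33  24  30  27  23  27  28  23  31  38  45  58  68  67  40  22  24  25  15  28  36  40  44  34  25  30  32  34  34
244  79  71  66  61  45  31  24  24  28  25  23  25  25  26  41  42  51  65  51  29  23  26  14  16  27  54  45  49  33  25  30  37  38  34
245  61  53  53  43  31  27  26  30  27  23  25  32  26  24  39  48  53  46  30  20  26  21  29  25  27  39  46  53  45  27  34  39  37  25
[ 3.26261451 -4.04752782  3.51222872] [-0.75127041 -0.70426243 -0.09928927] [ 0.54483696 -0.27943051  0.02535066]
```

Request:
move_arm(targets=[[[0, 0, 0, 0, 0, 0, 0], [0, 0, 0, 0, 0, 0, 0], [0, 0.5, 0, 0, 0, 0, 0], [0, 1, 0, 0, 0, 0, 0], [0, 1, 0, 0, 0, 0, 0]]], newtons=30)

```text
clock: 31.05
tool_pos: [0.5449, -0.2792, 0.0254]
eef_rot: [0.664, 0.748, 0.0, 0.001]
contact_force: [3.9, -5.4, 1.7]
opening: 0.11
finger_force: 30.0
```

Request:
move_arm(targets=[[[0, 0.5, 0, 0, 0, 0, 0], [0, 1, 0, 0, 0, 0, 0], [0, 1, 0, 0, 0, 0, 0]]])

```text
clock: 31.42
tool_pos: [0.5449, -0.2792, 0.0254]
eef_rot: [0.664, 0.748, 0.0, 0.002]
contact_force: [4.5, -7.0, 1.2]
opening: 0.112
finger_force: 30.0
```

Request:
move_arm(targets=[[[0, 0.5, 0, 0, 0, 0, 0], [0, 1.2, 0, 0, 0, 0, 0], [0, 1.2, 0, 0, 0, 0, 0], [0, 1.2, 0, 0, 0, 0, 0]]])

```text
clock: 31.92
tool_pos: [0.5448, -0.2792, 0.0254]
eef_rot: [0.664, 0.748, -0.0, 0.003]
contact_force: [4.0, -8.7, -0.0]
opening: 0.115
finger_force: 30.0
```

Request:
move_arm(targets=[[[0, -1, 0, 0, 0, 0, 0], [0, -1, 0, 0, 0, 0, 0], [0, -1, 0, 0, 0, 0, 0], [0.5, -1, 0, 0, 0, 0, 0], [0.5, -1, 0, 0, 0, 0, 0], [0.5, -1, 0, 0, 0, 0, 0], [0.5, -1, 0, 0, 0, 0, 0], [0.5, -1, 0, 0, 0, 0, 0]]], newtons=5)

```text
clock: 32.92
tool_pos: [0.5434, -0.2765, 0.025]
eef_rot: [0.663, 0.748, 0.0, -0.001]
contact_force: [0.1, 0.2, 0.3]
opening: 0.498
finger_force: 0.0
```

```bash
python3 snap.py v top;python3 dump.py v_top 388 412 232 244
```

```text
v_top
    388 389 390 391 392 393 394 395 396 397 398 399 400 401 402 403 404 405 406 407 408 409 410 411
232  24  22  18  17  12  19  16  22  17  12  21  24  22  32  34  26  19  10   8  19  29  50  44  27
233  59  25  13  25  15  18  24  22  16  22  14  23  27  31  52  40  22  20  18  15  30  47  46  24
234  76  41  21  19  19  17  19  21  21  20  22  25  28  38  56  49  35  33  32  38  42  50  41  34
235  94  57  22  21  18  21  16  20  25  24  20  28  27  41  58  58  60  59  63  65  55  39  44  32
236  94  58  25  19  25  22  35  31  47  54  61  58  47  63  72  71  72  70  74  70  63  45  47  33
237  91  64  45  53  56  59  62  69  71  71  70  70  69  71  74  69  70  67  66  66  60  44  49  44
238  95  75  67  69  67  70  70  72  71  72  72  68  68  67  63  60  57  53  54  43  43  38  43  46
239  94  87  77  72  71  70  67  67  66  62  62  61  60  52  46  47  56  63  60  38  25  27  41  41
240  93  88  76  64  60  59  55  47  38  43  44  45  46  40  42  42  74  86  72  43  21  17  29  47
241  94  93  62  38  36  34  36  33  25  24  35  34  36  44  40  45  67  63  50  29  17  26  41  48
242  95  94  63  34  11  20  25  25  23  21  17  30  37  36  54  68  72  54  32  16  21  32  43  38
243  94  92  63  33  24  27  30  24  27  26  20  31  39  39  58  72  64  40  23  16  18  33  36  36
```

Rod still touches the anvil; retreat straight up.

Request:
move_arm(targets=[[[0.5, 0, 0, -10, 0, 0, 0], [0.5, 0, 0, -30, 0, 0, 0], [0.5, 0, 0, -60, 0, 0, 0], [0.5, 0, 0, -110, 0, 0, 0], [0.5, 0, 0, -160, 0, 0, 0], [0.5, 0, 0, -200, 0, 0, 0], [0.5, 0, 0, -200, 0, 0, 0]]])

```text
clock: 33.85
tool_pos: [0.5459, -0.2778, 0.2302]
eef_rot: [0.663, 0.748, 0.002, 0.004]
contact_force: [-0.2, 0.3, -0.3]
opening: 0.501
finger_force: 0.0
```

```bash
python3 snap.py w side top;python3 dump.py w_top 388 412 232 244; python3 dump.py w_side 394 442 304 340 2
python3 - <<'E'
from geo import *
q=(.5451,-.2916,.1208)
for k in(-.075,-.02,.02,.075):print(k,[proj(n,W(q,(0,k,.062))).round(1) for n in("side","top")])
E
```

```text
w_top
    388 389 390 391 392 393 394 395 396 397 398 399 400 401 402 403 404 405 406 407 408 409 410 411
232  27  22  20  22  19  24  20  16  10  26  17  22  32  27  33  29  22   8  22  12  21  16  26  20
233  63  32  17  24  19  28  19  19  24  23  14  28  33  41  51  47  29  16  18  15  22  27  24  19
234  79  41  21  16  16  21  12  21  18  22  24  24  30  40  63  54  31  29  40  41  56  63  59  32
235  99  59  25  14  16  24  11  23  24  31  34  30  27  45  63  64  67  65  69  71  74  78  76  46
236  98  61  22  27  21  30  36  39  48  61  63  60  55  64  75  78  76  76  77  77  78  77  73  46
237 102  68  45  59  62  65  66  71  77  77  75  76  76  76  80  76  74  72  71  71  71  68  66  39
238  97  80  72  75  72  76  75  79 101  87  77  75  73  71  68  64  62  58  59  50  43  41  41  28
239 100  95  84  77  73  76  73  73  95  79  65  64  61  55  51  50  58  60  64  44  24  23  27  19
240  96  97  78  69  65  63  67  57  62  51  45  40  41  44  40  45  59  69  67  39  21  12  28  15
241  97 101  67  43  40  42  46  34  26  28  28  34  37  42  45  52  60  54  49  25  17  20  2
[... 1624 characters left out ...]
  33  36  34  34  24  24  28  26  25  32  79 135 123  98  95  93 125 154 166 162 199 225
332  35  36  34  37  34  34  34  25  22  27  26  27 102 119  98  96  89  59  59 104 143 120  89 200
334  36  33  36  34  35  35  34  35  33  33  34  29 100 109  97  93  76  56  46  53 100  63  34  45
336  35  36  35  36  35  35  34  34  34  34  36  39 104 102  99  82  65 104  48  33  40  34  36  34
338  36  35  35  35  35  35  34  35  33  34  35  47 104 101  98  93  59  72  41  25  27  36  34  34
-0.075 [array([436.8, 333.2]), array([442.9, 229.9])]
-0.02 [array([417.3, 319.9]), array([424.4, 233.3])]
0.02 [array([403.8, 310.7]), array([410.8, 235.8])]
0.075 [array([386.2, 298.6]), array([392.2, 239.1])]
```

```bash
python3 -c "
from plant import r
print(r.finish_job())"
```

```text
the job is handed in; nothing more can be done
None
```

The 150 mm rod is pressed home in both forks and was slid against the anvil until about 9 N was felt; it was then released, the arm retreated, and the job was handed in at about 34 s. The last camera images match the seated position to about a pixel, roughly 3 mm. I did not measure the jaw angle, the anvil force or the shorter rods directly, and no verdict came back.

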